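# Cover the extraction box and stand the fallen vases on it, switch on

## Robot

A 6-joint arm with a two-finger parallel gripper is mounted at the origin on the work surface. World frame = base frame: x ahead of the robot, y to its left, z up, the work surface at z = 0. Lengths are in m, angles in degrees, forces in N, time in s.
With the tool pointing down it reaches from about 0.3 to 0.75 m from the base axis. Payload 8.5 kg.
Tool frame: the origin (TCP) lies midway between the tips of the shut fingers; the grasp point (between the pads) lies 19 mm behind it; z points along the fingers, y is the line along which they close (so a half turn about z gives the same grasp; the last joint's range is limited). The gripper opens to 85 mm and grips with 20 to 120 N. Pads are 22 mm wide; open, the fingers measure 114 mm over their backs; the gripper's body (76 mm by 85 mm) begins 54 mm behind the grasp point. The pads swing forward as they close: fully open they stand 13 mm farther back than shut.
Start: joints at [-77.195, 21.807, 74.336, -0, 83.858, -12.336], TCP at [0.234, -0.498, 0.231] pointing down, gripper open.
Joint ranges: [-178.18, 178.18], [-50.72, 133.34], [12.68, 142.11], [-81.47, 261.47], [9.98, 163.14], [-165.26, 165.26]. Speed limits (degrees/s): [136.94, 136.94, 180, 180, 180, 180].

## Interface

Orientations are given as a 3x3 rotation matrix whose columns are the frame's x, y, z axes.
In Python, from rig import observe, optics, order, spotter gives the robot as it stands.
- The arm moves only by the tool move_arm, never from a script. Its argument "series" is text: rows parted by semicolons, each of 5 numbers parted by spaces: the shift along the tool's x, y, z in cm, then the turn about the tool's z in degrees, then the opening, from -1 (shut) to 1 (fully open). A call has 1 to 8 rows; each row is the pose to reach, as a shift and turn from the pose commanded when the call began, along the tool's axes at that moment; what a row does not reach only later rows make up. A row lasts 1/8 s, in which the tool goes at most 62.5 mm and 10.7 degrees, less where a joint would pass 70% of its speed; a pose out of reach is approached as far as the arm can. A call with a gripper value outside its range is refused whole. The fingers move at their own pace and stop on an object; "force" is the grip in N (left out, the last holds). Time passes only in rows, so rows that repeat a pose let the fingers close. It gives the time, the measured TCP pose, the force, the opening and the grip force at its end, in the units of the state.
- observe(): the state, without advancing time (a new reading comes with each control period).
- optics.get_image(name): name is "side" or "top"; returns a dict with "pixels" (384x512x3 uint8, blue, green, red), "camera_matrix" (3x3 intrinsics, pixels), "rvec" (rotation vector, rad) and "tvec" (3), from world to camera coordinates, as OpenCV has them. Camera axes: x right, y down, z forward; pixel columns grow to the right and rows downward; lengths in m; the calibration is good to about 2 mm. A picture is of the moment at which its call begins. There is no depth.
- order.close_job(): hands the job in; it is judged then, once.
Trained networks look in the newest picture that a camera, given by its name, has taken for a name from the list of things; names that differ only in an ending like _2 or _b are one class to them, and where a whole thing is asked for, a point or a joint stands for the part that bears it (a point fixed in the world has none). Each returns a list of dicts, best first, with "score" (0 to 1); they miss things now and then, are a little off and sometimes report something else, mostly with a low value. They report only what shows in the picture. A call takes as long as a camera call. They do not tell look-alikes from the thing itself.
- spotter.find_in(thing, camera): "point" ([x, y, z] in m, in world coordinates, good to about 4 mm: the middle of the surface that is visible of it).
- spotter.cut_out(thing, camera): "pixels" (384x512 bool, what is visible of it).
- spotter.mark_of(thing, camera): "point" ([x, y, z] in m, in world coordinates, good to about 4 mm: a listed point, or the origin of a listed thing).
The state is a dict: "time_s": time; "q": joint angles; "qvel": joint speeds; "joint_efforts": joint torques, N m; "position": TCP position; "tool_rot": TCP orientation; "ft_force": force on the tool from outside, world axes, zero at the start; "wrist_torque": the same for the moment, N m; "grip_width": finger opening in m; "gripper_force": force on a finger pad.
Only numpy, scipy, OpenCV 4.12 (cv2) and the standard library are available. Lean on these libraries where they do the work, as an engineer would, in place of code of your own. Each camera call takes 0.05 s, during which the arm holds its last target. There are 200 camera calls.

## Task

Get the polishing place ready: put the loose cover plate back on the low grey extraction box so that both pins come through its holes and it lies flat on the rim, handle up. Then pick up every fallen square vase and stand it upright, mouth up, with its whole foot on the plate, and let go. When all are standing, switch the extraction on by pushing the lever fully over, away from you; leave the jar, the brush and the cork block at the back alone.

Things in the scene. Friction and masses are not known exactly. Their poses are not given: they have to be found in the camera images.
- box: The extraction box: low grey steel housing fixed to the bench, open on top, 240 mm long (its x), 170 mm wide (its y), 45 mm high. Origin: centre of its underside; z up. On its rim, on the long centre line at x = -105 and +105 mm, stand two steel pins 8 mm thick, rising from 45 to 58 mm above the bench, with tapered tips.
- plate: The box's loose cover: aluminium, 240 mm (its x) by 170 mm (its y) by 6 mm, about 0.45 kg; starts flat on the bench, handle up. Origin: centre of its underside; z up. Through holes 14 mm square at x = -105 and +105 mm, y = 0, take the pins (either way round). Seated, it lies on the rim: origin 45 mm straight above the box's origin, top face 51 mm above the bench, pins 7 mm proud of it.
- handle (a point): Middle of the plate's bail handle, above the plate's centre, 36 mm above the plate's underside. The handle is a dark bar along the plate's x, 72 mm long, 14 mm wide (y), 12 mm thick, with 24 mm free below it, on a leg at each end; its top is 42 mm above the plate's underside. Axes as the plate's.
- vase_a: Matt black pottery vase (large), solid: square body 44 x 44 mm, 68 mm tall, then sloping shoulder, round neck 17 mm thick, flared mouth 29 mm wide; 112 mm tall in all, about 0.16 kg. Origin: centre of its foot (flat underside); z runs from foot to mouth. Starts lying on a flat side, mouth roughly towards the robot. Absent (None) in some starts.
- vase_b: Matt black pottery vase (large), solid: square body 44 x 44 mm, 68 mm tall, then sloping shoulder, round neck 17 mm thick, flared mouth 29 mm wide; 112 mm tall in all, about 0.16 kg. Origin: centre of its foot (flat underside); z runs from foot to mouth. Starts lying on a flat side, mouth roughly towards the robot. Absent (None) in some starts.
- vase_c: Matt black pottery vase (small), solid: square body 40 x 40 mm, 60 mm tall, then sloping shoulder, round neck 17 mm thick, flared mouth 29 mm wide; 96 mm tall in all, about 0.12 kg. Origin: centre of its foot (flat underside); z runs from foot to mouth. Starts lying on a flat side, mouth roughly towards the robot. Absent (None) in some starts.
- vase_d: Matt black pottery vase (small), solid: square body 40 x 40 mm, 60 mm tall, then sloping shoulder, round neck 17 mm thick, flared mouth 29 mm wide; 96 mm tall in all, about 0.12 kg. Origin: centre of its foot (flat underside); z runs from foot to mouth. Starts lying on a flat side, mouth roughly towards the robot. Absent (None) in some starts.
- switch_base: The extraction switch: a grey block 70 x 50 x 25 mm fixed to the bench with a black-knobbed lever. Origin: centre of its underside; its x points roughly away from the robot. The lever turns about a level pivot along y, 22 mm above the origin.
- switch_tip (a point): Centre of the lever's black ball knob, 26 mm wide, 80 mm from the pivot on a 10 mm stem. Off, it leans about 29 degrees back to the block's -x (towards the robot), on as far the other way (+x).
- switch (a joint): Angle of the switch lever, rad: near 0 off (leaning towards the robot), 1.0 fully on (leaning away). It moves with under 2 N at the knob and stays where it is left.
- jar: Bystander: a round-bellied dark grey jar, 80 mm tall, 76 mm wide, standing at the back of the bench. Origin: centre of its foot.
- brush: Bystander: a brush lying at the back of the bench. Origin: under its middle.
- sander: Bystander: a cork sanding block 65 x 110 x 35 mm at the back of the bench. Origin: centre of its underside.
Mind the look-alikes: they are no part of the job. What is shaped like the vase_b but purple or yellow is not meant.

How it is judged:
By the outcome, as a careful person would: the job done as asked, in the order asked, and still so for the second after the job is handed in, with the robot touching nothing.
Of vase_a, vase_b, vase_c, vase_d only 3 to 4 are there at a start; the rules pass over those that are not, and their reading is None.
At some moment in a run one of vase_a, vase_b, vase_c, vase_d may be knocked a few centimetres aside while the robot is not near it.
Once in a run the grip may slacken for a moment while it holds something.
It also fails if it takes over 210 s, if anything falls off the work surface, if the arm or the gripper's body presses on something with over 40 N, if the wrist force passes 120 N, or if a joint passes its speed limit or range.

## Working session

There is one attempt and no reset: what is moved stays moved. The work goes in short steps, Python scripts to look and compute and a tool call to move; the robot and the scene stay as the last step left them, time stands still between calls to the robot, and variables do not carry over. Pictures are saved under pics/ and viewed, at most 14 in all, crops included, and the job is handed in when it is done.

Besides the shell and the picture viewer there is one more tool, called as name(argument=value, ...), one argument or row to a line, values as JSON. move_arm: Moves the arm, as the interface text tells. Its arguments: {"type":"object","properties":{"series":{"type":"string"},"force":{"type":"number"}},"required":["series"]}

```bash
ls; mkdir -p pics; python3 - <<'E'
from rig import observe, optics, order, spotter
import cv2, numpy as np
s=observe(); print({k:np.round(v,3).tolist() for k,v in s.items()})
for c in("top","side"):
    d=optics.get_image(c); cv2.imwrite(f"pics/{c}0.png",d["pixels"])
    print(c,d["camera_matrix"].tolist(),d["rvec"],d["tvec"])
    for t in("box","plate","handle","vase_a","vase_c","switch_base","switch_tip","jar","brush","sander"):
        print(t,[(np.round(r["point"],3).tolist(),round(r["score"],2)) for r in spotter.mark_of(t,c)][:8])
E
```

```text
pics
{'time_s': 0.0, 'q': [-77.195, 21.84, 74.387, -0.001, 83.858, -12.336], 'qvel': [0.017, 0.007, -0.0, -0.104, -0.031, 0.023], 'joint_efforts': [0.002, -44.844, -23.128, -0.0, 0.005, 0.0], 'position': [0.234, -0.498, 0.231], 'tool_rot': [[0.905, 0.425, -0.0], [0.425, -0.905, 0.001], [0.0, -0.001, -1.0]], 'ft_force': [0.335, 0.467, -0.151], 'wrist_torque': [0.03, 0.051, 0.008], 'gripper_force': 0.0, 'grip_width': 0.085}
top [[355.53361342789054, 0.0, 255.02465939858774], [0.0, 355.53361342789054, 193.24083588961724], [0.0, 0.0, 1.0]] [ 2.2041203  -2.19415467  0.07697486] [-0.08937718  0.51618609  1.19670185]
box [([0.549, 0.297, -0.001], 0.62)]
plate [([0.519, 0.039, 0.0], 0.98)]
handle [([0.518, 0.045, 0.036], 0.87)]
vase_a [([0.5, -0.153, 0.02], 0.83), ([0.651, -0.307, 0.023], 0.71), ([0.244, -0.244, 0.025], 0.7), ([0.652, -0.145, 0.019], 0.68), ([0.508, -0.277, 0.022], 0.63), ([0.264, -0.408, 0.02], 0.55)]
vase_c [([0.5, -0.153, 0.02], 0.83), ([0.651, -0.307, 0.023], 0.71), ([0.244, -0.244, 0.025], 0.7), ([0.652, -0.145, 0.019], 0.68), ([0.508, -0.277, 0.022], 0.63), ([0.264, -0
[... 482 characters left out ...]
549, 0.294, -0.0], 0.64), ([0.501, -0.457, 0.002], 0.4)]
plate [([0.519, 0.042, -0.001], 0.55)]
handle [([0.521, 0.038, 0.032], 0.6)]
vase_a [([0.653, -0.307, 0.022], 0.93), ([0.51, -0.285, 0.016], 0.87), ([0.239, -0.242, 0.022], 0.85), ([0.504, -0.154, 0.028], 0.84), ([0.649, -0.138, 0.018], 0.83), ([0.265, -0.407, 0.021], 0.72)]
vase_c [([0.653, -0.307, 0.022], 0.93), ([0.51, -0.285, 0.016], 0.87), ([0.239, -0.242, 0.022], 0.85), ([0.504, -0.154, 0.028], 0.84), ([0.649, -0.138, 0.018], 0.83), ([0.265, -0.407, 0.021], 0.72)]
switch_base []
switch_tip [([0.518, 0.037, 0.033], 0.24)]
jar [([0.796, 0.031, 0.0], 0.81)]
brush [([0.767, -0.151, 0.004], 0.56)]
sander [([0.779, 0.193, -0.0], 0.65)]
```

View pics/top0.png

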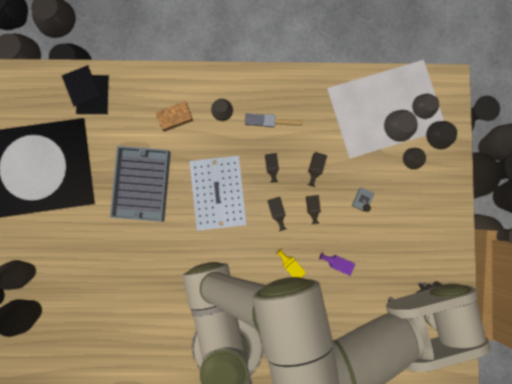

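View pics/side0.png

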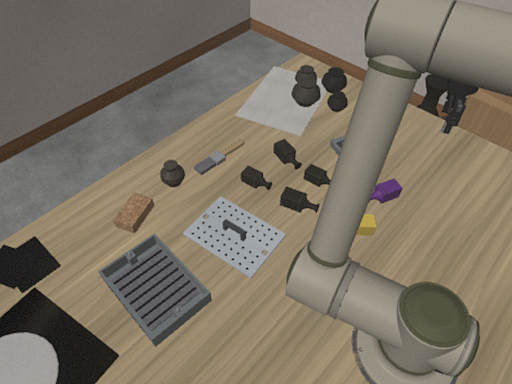

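The top view shows four black vases at px (272,166), (317,168), (278,213) and (314,209). The yellow one (291,264) and the purple one (338,264) are look-alikes, so I leave them. The plate is at (217,192), the box at (141,184) and the switch at (364,200). Next I fit the poses.

```bash
cat > h.py <<'E'
from rig import observe, optics, order, spotter
import cv2, numpy as np
from scipy.optimize import minimize
def cam(c):
    d=optics.get_image(c); d["R"]=cv2.Rodrigues(d["rvec"])[0]; d["t"]=np.ravel(d["tvec"]); return d
def unproj(d,px,z):
    px=np.atleast_2d(np.asarray(px,float)); K=d["camera_matrix"]
    r=np.c_[px,np.ones(len(px))]@np.linalg.inv(K).T@d["R"]; o=-d["R"].T@d["t"]
    return o+r*((z-o[2])/r[:,2])[:,None]
def proj(d,P): return cv2.projectPoints(np.asarray(P,float).reshape(-1,1,3),d["rvec"],d["tvec"],d["camera_matrix"],None)[0].reshape(-1,2)
def masks(t,c): return [(r["score"],r["pixels"].astype(np.uint8)) for r in spotter.cut_out(t,c)]
SZ={"L":(.022,.068,.112),"S":(.020,.060,.096)}
def parts(s,x,y,yaw):   # yaw = direction foot->mouth, lying; x,y = foot centre
    h,b,T=SZ[s]; a=np.array([np.cos(yaw),np.sin(yaw),0]); n=np.array([-a[1],a[0],0]); u=np.array([0,0,1.]); o=np.array([x,y,h])
    sq=lambda l,w:[o+a*l+n*i*w+u*j*w for i in(-1,1) for j in(-1,1)]
    ci=lambda l,w:[o+a*l+w*(n*np.cos(k)+u*np.sin(k)) for k in np.arange(0,6.28,.5)]
    n0,n1=b+.4*(T-b),T-.008
    return [sq(0,h)+sq(b,h),sq(b,h)+ci(n0,.0085),ci(n0,.0085)+ci(n1,.0085),ci(n1,.0085)+ci(T,.0145)]
def render(d,s,p,S=4):
    m=np.zeros((384*S,512*S),np.uint8)
    for q in parts(s,*p):
        px=proj(d,q); cv2.fillConvexPoly(m,cv2.convexHull(((px+.5)*S-.5).round().astype(np.int32)),255)
    return cv2.resize(m,(512,384),interpolation=cv2.INTER_AREA)/255.
def fitvase(d,mask):
    ys,xs=np.nonzero(mask); P=unproj(d,np.c_[xs,ys],.022)[:,:2]; c=P.mean(0)
    w,v=np.linalg.eigh(np.cov((P-c).T)); a=v[:,1]; 
    pr=(P-c)@a; wd=lambda k:np.ptp(((P-c)@v[:,0])[k])
    if wd(pr>np.percentile(pr,80))>wd(pr<np.percentile(pr,20)): a=-a
    best=None
    for s in SZ:
        f=lambda p:np.abs(render(d,s,p)-mask).sum()
        p0=np.r_[c-a*.045,np.arctan2(a[1],a[0])]
        r=minimize(f,p0,method="Nelder-Mead",options=dict(initial_simplex=p0+np.array([[0,0,0],[.01,0,0],[0,.01,0],[0,0,.15]]),maxiter=90))
        print("  ",s,round(r.fun,1),r.x[:2].round(4),np.degrees(r.x[2]).round(1))
        if best is None or r.fun<best[1]: best=(s,r.fun,r.x)
    return best
def rect(d,mask,z):
    P=unproj(d,cv2.findContours(mask,0,1)[0][0].reshape(-1,2),z)[:,:2]
    return cv2.minAreaRect((P*1000).astype(np.float32))
def goto(x,y,z,yaw=None):  # print shift in tool axes cm & turn; yaw=world angle of tool x, mod 180
    s=observe(); R=s["tool_rot"]; R=np.array(R); d=R.T@(np.array([x,y,z])-s["position"])*100
    cur=np.degrees(np.arctan2(R[1,0],R[0,0])); t=0 if yaw is None else ((cur-yaw+90)%180-90)
    print("shift",d.round(2),"turn",round(t,1),"curyaw",cur.round(1),"q6",round(s["q"][5],1))
E
python3 - <<'E'
from h import *
d=cam("top"); im=d["pixels"]
for t,z in(("plate",.006),("box",.045)):
    for sc,m in masks(t,"top")[:1]: print(t,sc,m.sum(),rect(d,m,z))
ms=masks("vase_a","top")
for sc,m in ms:
    ys,xs=np.nonzero(m); col=np.median(im[m>0],0); print(sc,m.sum(),xs.mean().round(),ys.mean().round(),col)
    if col.max()<70: fitvase(d,m)
K=3
a=cv2.resize(im[135:235,100:255],None,fx=5,fy=5,interpolation=cv2.INTER_CUBIC); cv2.imwrite("pics/crop1.png",a)
b=cv2.resize(im[145:280,255:385],None,fx=4,fy=4,interpolation=cv2.INTER_CUBIC); cv2.imwrite("pics/crop2.png",b)
E
```

```text
plate 0.92 3472 ((517.0066528320312, 39.24339294433594), (243.48745727539062, 172.96035766601562), 6.756744384765625)
box 0.7 3875 ((546.9546508789062, 292.7129821777344), (181.31761169433594, 242.8207550048828), 85.85273742675781)
0.86 398 317.0 167.0 [47. 54. 60.]
   L 37.0 [ 0.652  -0.3089] 164.5
   S 68.3 [ 0.648 -0.307] 166.2
0.85 367 339.0 263.0 [147.  62. 118.]
0.82 288 272.0 166.0 [48.  54.  59.5]
   L 104.3 [ 0.654  -0.1384] -172.1
   S 31.3 [ 0.6506 -0.1387] -170.9
0.76 375 292.0 265.0 [  0. 182. 206.]
0.6 358 278.0 212.0 [51.  58.  63.5]
   L 40.3 [ 0.4997 -0.1493] -163.1
   S 56.1 [ 0.4961 -0.1512] -163.5
0.59 331 314.0 208.0 [48. 56. 63.]
   L 96.4 [ 0.5124 -0.2804] -173.0
   S 25.2 [ 0.5102 -0.2803] -172.6
```

View pics/crop1.png

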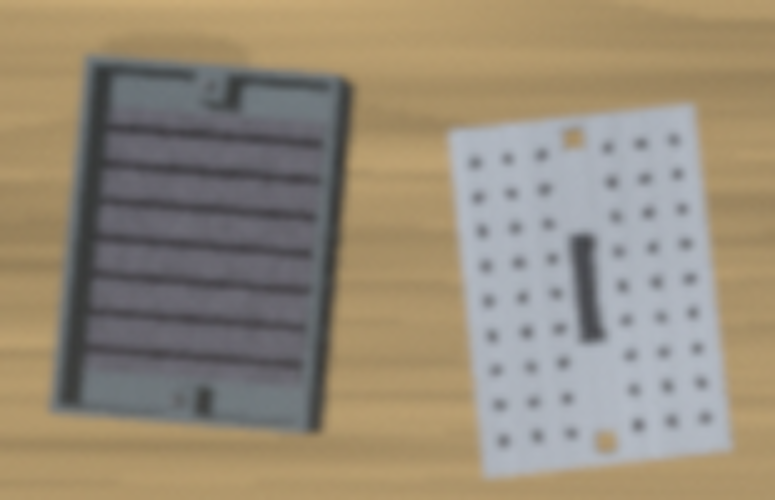

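View pics/crop2.png

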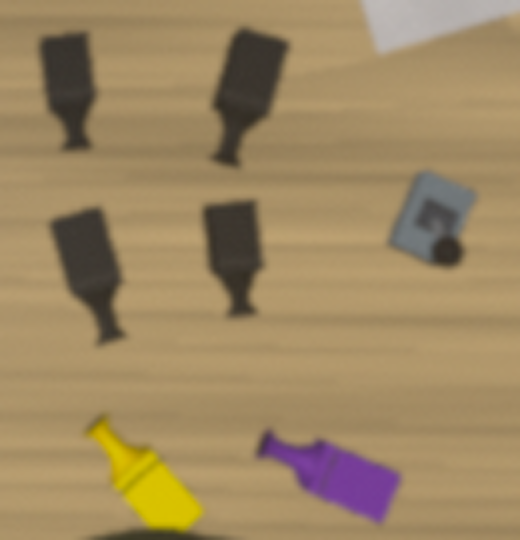

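The crops confirm it: four black vases lie mouth-down in the picture, towards the robot, with large ones at px (317,167) and (278,212) and small ones at (272,166) and (314,208). The plate's holes are at about (214.2,162.2) and (220.8,222.8). Next I fit the box and plate silhouettes in both cameras and check the pins.

```bash
cat >> h.py <<'E'
def slab(p,z0,z1):
    c,s=np.cos(p[2]),np.sin(p[2]); return [[p[0]+c*x-s*y,p[1]+s*x+c*y,z] for x in(-.12,.12) for y in(-.085,.085) for z in(z0,z1)]
def fitslab(d,mask,p0,z0,z1,S=4):
    def f(p):
        m=np.zeros((384*S,512*S),np.uint8); cv2.fillConvexPoly(m,cv2.convexHull(((proj(d,slab(p,z0,z1))+.5)*S-.5).round().astype(np.int32)),255)
        return np.abs(cv2.resize(m,(512,384),interpolation=cv2.INTER_AREA)/255.-mask).sum()
    p0=np.array(p0); r=minimize(f,p0,method="Nelder-Mead",options=dict(initial_simplex=p0+np.array([[0,0,0],[.01,0,0],[0,.01,0],[0,0,.06]])))
    return r.x,r.fun
def loc(p,x,y,z): c,s=np.cos(p[2]),np.sin(p[2]); return [p[0]+c*x-s*y,p[1]+s*x+c*y,z]
E
python3 - <<'E'
from h import *
out=[]
for c in("top","side"):
    d=cam(c); im=d["pixels"]
    for t,p0,z1 in(("box",[.549,.295,-.07],.045),("plate",[.518,.04,.11],.006)):
        m=masks(t,c)[0][1]; hull=m.copy(); cv2.fillConvexPoly(hull,cv2.convexHull(cv2.findContours(m,0,1)[0][0]),1)
        p,f=fitslab(d,hull,p0,0,z1); print(c,t,p[:2].round(4),np.degrees(p[2]).round(2),round(f,1))
        if t=="plate": P=[loc(p,.105*s,0,.006) for s in(-1,1)]+[loc(p,0,0,.042)]
        else: P=[loc(p,.105*s,0,.058) for s in(-1,1)]
        px=proj(d,P); print(px.round(1).tolist())
        x0,y0=(115,135) if c=="top" else (95,195); x0,y0=((112,135) if c=="top" else (95,225)) if t=="box" else ((180,145) if c=="top" else(180,190))
        w,h=(75,95) if c=="top" else (120,120)
        a=cv2.resize(im[y0:y0+h,x0:x0+w],(400,300) if c=="side" else (380,300*1),interpolation=cv2.INTER_CUBIC)
        for q in px:
            q=((q+.5-[x0,y0])*[a.shape[1]/w,a.shape[0]/h]).astype(int); cv2.drawMarker(a,tuple(int(v) for v in q),(0,0,255),0,10,1)
        out.append(cv2.resize(a,(400,300)))
cv2.imwrite("pics/fit.png",np.vstack([np.hstack(out[:2]),np.hstack(out[2:])]))
E
```

```text
top box [0.5467 0.2985] -4.4 117.9
[[134.4, 214.7], [140.8, 151.1]]
top plate [0.5185 0.0403] 6.43 144.9
[[221.0, 223.2], [214.8, 162.4], [216.9, 192.0]]
side box [0.5469 0.297 ] -4.16 129.9
[[177.0, 307.8], [128.5, 251.7]]
side plate [0.5192 0.0388] 6.68 167.8
[[264.3, 251.5], [205.7, 215.5], [233.5, 225.5]]
```

View pics/fit.png

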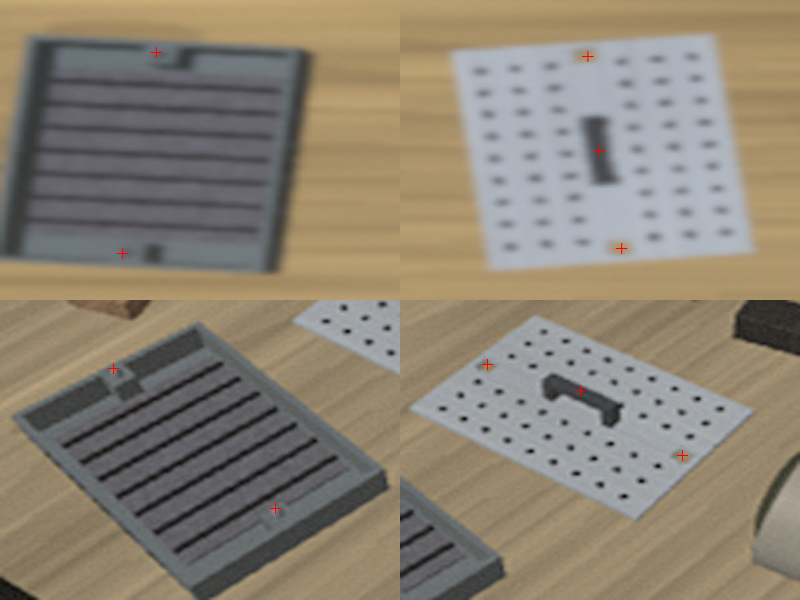

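The plate fit is good, but the top-view box pins look about 1 px off from the fit. I'll zoom in on the pins.

```bash
python3 - <<'E'
from h import *
o=[]
for c,ps in(("top",[(134.4,214.7),(140.8,151.1)]),("side",[(177,307.8),(128.5,251.7)])):
    im=cam(c)["pixels"]; row=[]
    for x,y in ps:
        x0,y0=int(x)-9,int(y)-7
        a=cv2.resize(im[y0:y0+15,x0:x0+20],(400,300),interpolation=cv2.INTER_NEAREST).astype(float)
        a=np.clip((a-a.min())*255/(a.max()-a.min()),0,255).astype(np.uint8)
        cv2.putText(a,f"{x0},{y0} x20",(5,295),0,.5,(0,0,255)); row.append(a)
    o.append(np.hstack(row))
cv2.imwrite("pics/pins.png",np.vstack(o))
E
```

```text
(no output)
```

View pics/pins.png

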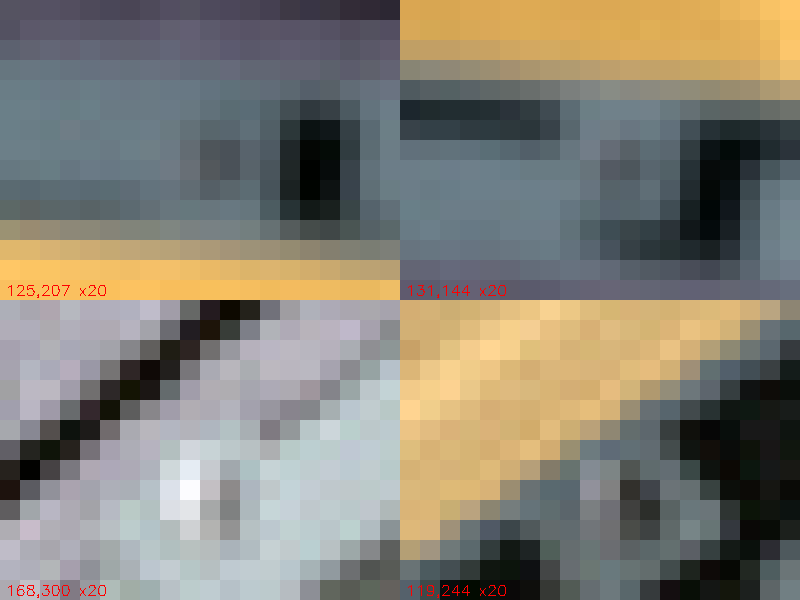

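```bash
python3 - <<'E'
from h import *
for c,px in(("top",[(135.35,214.4),(141.5,151.7)]),("side",[(177.5,309.4),(129.7,253.5)])):
    d=cam(c); P=unproj(d,px,.0525)[:,:2]; v=P[1]-P[0]; print(c,P.round(4).tolist(),P.mean(0).round(4),np.linalg.norm(v).round(4),np.degrees(np.arctan2(v[1],v[0])).round(2))
d=cam("top"); P=unproj(d,[(214.2,162.2),(220.8,222.8)],.004)[:,:2]; v=P[0]-P[1]; print(P.mean(0),np.linalg.norm(v),np.degrees(np.arctan2(v[1],v[0])))
goto(.518,.040,.15,-83.4); goto(.518,.040,.15,6.6)
E
```

```text
top [[0.4431, 0.3055], [0.6504, 0.29]] [0.5467 0.2977] 0.2079 -4.27
side [[0.4407, 0.3054], [0.6486, 0.2894]] [0.5447 0.2974] 0.2085 -4.41
[0.51962707 0.04182108] 0.2099185317969597 6.7725775828257015
shift [ 48.59 -36.61   8.13] turn -71.5 curyaw 25.1 q6 -12.3
shift [ 48.59 -36.61   8.13] turn 18.5 curyaw 25.1 q6 -12.3
```

move_arm(
  series="48.6 -36.6 8 18.5 1;48.6 -36.6 8 18.5 1;48.6 -36.6 8 18.5 1;48.6 -36.6 8 18.5 1;48.6 -36.6 8 18.5 1;48.6 -36.6 8 18.5 1;48.6 -36.6 8 18.5 1;48.6 -36.6 8 18.5 1",
)

```text
time_s: 2.85
position: [0.4663, -0.0578, 0.1662]
tool_rot: [[0.993, 0.116, 0.001], [0.116, -0.993, -0.0], [0.001, 0.0, -1.0]]
ft_force: [0.8, -1.1, 0.5]
grip_width: 0.0853
gripper_force: 0.0
```

```bash
python3 -c "
from h import *
goto(.5188,.040,.12,6.6)"
```

```text
shift [ 6.34 -9.11  4.62] turn 0.0 curyaw 6.6 q6 61.8
```

move_arm(
  series="6.3 -9.1 2 0 0.2;6.3 -9.1 4 0 0.2;6.3 -9.1 4 0 0.2;6.3 -9.1 9 0 0;6.3 -9.1 13 0 0;6.3 -9.1 14.9 0 0;6.3 -9.1 14.9 0 0",
  force=60,
)

```text
time_s: 3.72
position: [0.5171, 0.0372, 0.0167]
tool_rot: [[0.993, 0.115, -0.002], [0.115, -0.993, 0.0], [-0.002, -0.0, -1.0]]
ft_force: [0.3, -1.2, -0.2]
grip_width: 0.0423
gripper_force: 0.0
```

```bash
python3 -c "
from h import *
goto(.5188,.040,.017,6.6)"
```

```text
shift [ 0.21 -0.26 -0.03] turn -0.0 curyaw 6.6 q6 74.4
```

move_arm(
  series="0.2 -0.3 0 0 0;0.2 -0.3 0 0 -1;0.2 -0.3 0 0 -1;0.2 -0.3 0 0 -1;0.2 -0.3 0 0 -1;0.2 -0.3 -3 0 -1;0.2 -0.3 -9 0 -1;0.2 -0.3 -10 0 -1",
  force=100,
)

```text
time_s: 4.72
position: [0.5203, 0.0411, 0.1204]
tool_rot: [[0.993, 0.116, 0.006], [0.116, -0.993, -0.001], [0.006, 0.002, -1.0]]
ft_force: [0.4, -0.3, -5.5]
grip_width: 0.012
gripper_force: 98.9
```

```bash
python3 - <<'E'
from h import *
s=observe(); print(s["position"],s["grip_width"],s["q"])
for c in("top","side"):
    d=cam(c)
    for r in masks("plate",c)[:1]: print(c,r[0],r[1].sum())
    cv2.imwrite(f"pics/l{c}.png",d["pixels"])
    print([np.round(r["point"],4) for r in spotter.mark_of("plate",c)[:1]],[np.round(r["point"],4) for r in spotter.mark_of("handle",c)[:1]])
a=cv2.imread("pics/ltop.png")[110:260,90:290]; b=cv2.imread("pics/lside.png")[150:350,80:330]
cv2.imwrite("pics/lift.png",np.hstack([cv2.resize(a,(400,300)),cv2.resize(b,(375,300))]))
E
```

```text
[0.52032729 0.04113521 0.12035085] 0.011960494559962941 [-8.49087489e+00  2.52789956e+01  8.89564010e+01  2.85070334e-03
  6.54103942e+01  7.48554850e+01]
top 0.89 1774
[array([0.5183, 0.0426, 0.101 ])] [array([0.5178, 0.0448, 0.1391])]
side 0.82 3074
[array([0.5164, 0.0437, 0.0939])] [array([0.5184, 0.0392, 0.1292])]
```

View pics/lift.png

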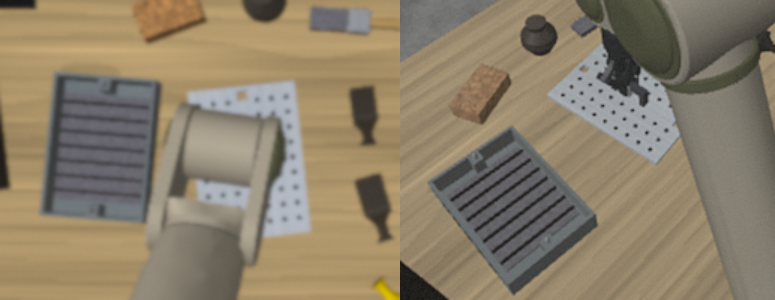

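The plate is held level. I'll locate its visible far hole against the TCP.

```bash
python3 - <<'E'
from h import *
s=observe(); R=np.array(s["tool_rot"]); p=np.array(s["position"])
for c,g in(("top",(209.7,157.8)),("side",(196,195))):
    d=cam(c); im=d["pixels"].astype(int); w=np.clip(im[:,:,2]-im[:,:,0]-5,0,None)
    z=p[2]+.019-.036+.004
    pr=proj(d,[[*(p+R[:,0]*.105)[:2],z]])[0]; x,y=pr.round().astype(int)
    sub=w[y-4:y+5,x-4:x+5]; print(c,"pred",pr.round(2)); print(sub)
    k=np.clip(sub-sub.max()*.25,0,None); yy,xx=np.mgrid[y-4:y+5,x-4:x+5]; q=[(k*xx).sum()/k.sum(),(k*yy).sum()/k.sum()]
    h=unproj(d,q,z)[0]; print(q,h,"off along tool xy",((h-p)@R)[:2])
goto(.546,.2976,.12,-4.35)
E
```

```text
top pred [211.3  158.03]
[[11  8  6  2  0  0  0  0  0]
 [ 0  0  0  0  0  0  0  0  0]
 [ 0  0  0  2  6  1  0  0  0]
 [ 0  0 17 38 42 29  4  0  0]
 [ 0  0 31 53 56 43 10  0  0]
 [ 0  0 28 49 52 41 11  0  0]
 [ 0  0 11 26 27 18  0  0  0]
 [ 0  0  0  0  0  0  0  0  0]
 [ 0  0  0  0  0  0  0  0  0]]
[np.float64(210.6970588235294), np.float64(158.3)] [0.62201007 0.05529966 0.10283574] off along tool xy [ 0.10437001 -0.00198866]
side pred [202.01 194.85]
[[43 34  5  0  0  0  0  0  0]
 [36  4  0  0  0  0  0  0  0]
 [ 6  0  0  0  0  0  0  0  0]
 [ 0  0  0  0 18 14  0  0  0]
 [ 0  0  0 21 40 40 30  4  0]
 [ 0  0  6 38 43 41 38  2  0]
 [ 0  0  0 10 26 32  9  0  0]
 [ 0  0  0  0  0  0  0  0  0]
 [ 0  0  0  0  0  0  0  0  0]]
[np.float64(201.5184072126221), np.float64(194.64462809917356)] [0.62443219 0.05380853 0.10283574] off along tool xy [ 0.10660356 -0.0002276 ]
shift [  5.66 -25.15  -0.36] turn 11.0 curyaw 6.6 q6 74.9
```

move_arm(
  series="5.6 -5 0 2 -1;5.6 -10 0 4 -1;5.6 -15 0 6 -1;5.6 -20 0 8 -1;5.6 -25 0 11 -1;5.6 -25 0 11 -1;5.6 -25 2 11 -1;5.6 -25 2.6 11 -1",
)

```text
time_s: 6.22
position: [0.5453, 0.2952, 0.0896]
tool_rot: [[0.997, -0.076, -0.003], [-0.076, -0.997, -0.001], [-0.003, 0.001, -1.0]]
ft_force: [-0.1, 0.5, -5.0]
grip_width: 0.0122
gripper_force: 99.0
```

```bash
cat >> h.py <<'E'
def holes():
    s=observe(); R=np.array(s["tool_rot"]); p=np.array(s["position"]); print(p.round(4),np.degrees(np.arctan2(R[1,0],R[0,0])).round(2),"F",np.round(s["ft_force"],1),"grip",round(s["grip_width"],4))
    z=p[2]-.013
    for c in("top","side"):
        d=cam(c); im=d["pixels"].astype(int)
        cv2.imwrite(f"pics/h{c}.png",d["pixels"])
        for sg in(1,-1):
            pr=proj(d,[[*(p+sg*R[:,0]*.105)[:2],z]])[0]; print(c,sg,"pred",pr.round(1))
E
python3 - <<'E'
from h import *
holes()
o=[]
for c,(x,y,w,h) in(("top",(100,120,100,120)),("side",(80,190,160,192))):
    o.append(cv2.resize(cv2.imread(f"pics/h{c}.png")[y:y+h,x:x+w],(400,480),interpolation=cv2.INTER_CUBIC))
cv2.imwrite("pics/hov.png",np.hstack(o)); goto(.545,.2965,.085,-4.35)
E
```

```text
[0.5453 0.2952 0.0896] -4.38 F [-0.1  0.5 -5. ] grip 0.0122
top 1 pred [140.1 150.5]
top -1 pred [133.6 215.2]
side 1 pred [127.8 247.6]
side -1 pred [176.8 304.4]
shift [-0.08 -0.11  0.54] turn -0.0 curyaw -4.4 q6 111.9
```

View pics/hov.png

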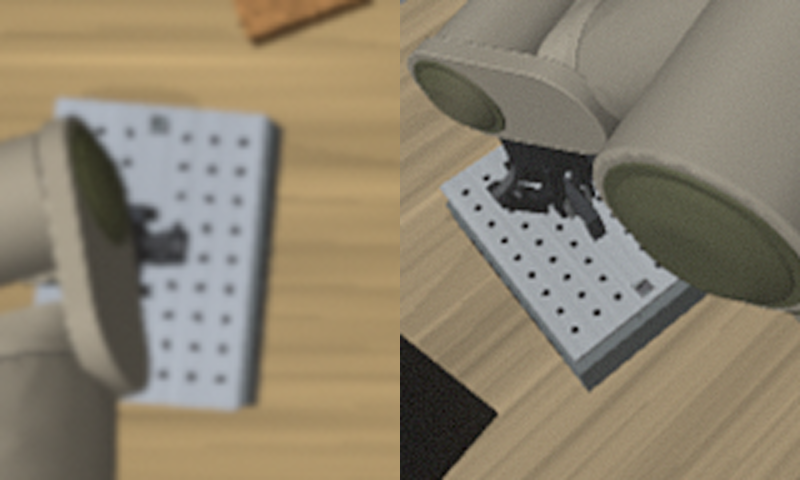

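The hover picture shows the top-view far hole at about (139.6,150.5) and the side-view near hole at about (177.2,304.4).

```bash
python3 - <<'E'
from h import *
z=observe()["position"][2]-.013
for c,b in(("top",(132,143,148,158)),("side",(170,298,185,311))):
    d=cam(c); g=d["pixels"].astype(float).mean(2); x0,y0,x1,y1=b; s=g[y0:y1,x0:x1]
    print(s.astype(int))
    k=np.clip(155-s,0,None); k[k<10]=0
    yy,xx=np.mgrid[y0:y1,x0:x1]; 
    cx,cy=(139.6,150.6) if c=="top" else (177.2,304.4); k=k*((abs(xx-cx)<4)&(abs(yy-cy)<4))
    q=[(k*xx).sum()/k.sum(),(k*yy).sum()/k.sum()]; print(c,q,unproj(d,q,z)[0])
E
```

```text
[[131 131 130 130 131 131 131 131 132 132 133 133 133 134 137 140]
 [133 133 133 132 133 132 131 130 131 131 131 131 130 131 132 134]
 [150 146 146 145 145 144 141 141 138 138 138 136 136 134 135 135]
 [171 168 166 165 164 163 160 159 156 155 153 152 152 152 149 148]
 [176 177 175 174 175 171 168 167 166 168 169 170 172 172 169 165]
 [176 177 176 176 172 163 151 152 155 160 168 174 178 178 176 174]
 [177 178 177 176 170 148 121 120 131 141 159 172 178 178 178 176]
 [174 175 176 175 168 143 110 108 118 131 154 172 177 178 177 174]
 [159 166 175 175 168 146 120 115 121 130 153 171 177 176 174 174]
 [127 148 170 175 170 153 137 129 128 134 155 172 175 168 162 166]
 [122 146 170 175 173 167 159 155 151 154 165 174 171 153 134 146]
 [152 162 172 176 176 176 174 173 173 171 173 176 172 149 122 134]
 [172 173 176 176 177 178 177 178 177 175 174 177 174 163 149 152]
 [175 177 175 176 176 178 178 177 177 174 175 176 177 176 171 170]
 [175 176 176 175 177 179 177 177 177 175 175 177 177 178 176 174]]
top [np.float64(139.26675693974272), np.float64(150.4211238997969)] [0.6502323  0.28961027 0.0
[... 233 characters left out ...]
19 160 174 167 168 170 171]
 [167 168 165 161 148 134  93  54  69 133 170 169 167 171 168]
 [172 171 159 140 115  78  57  66  95 105 143 168 171 168 172]
 [170 173 150 118  79  44  63  92 101  90 105 148 163 171 172]
 [165 170 165 125  75  75  97  99  99  91 125 155 165 172 163]
 [164 166 175 162 129 104 102 101 112 136 167 176 173 159 127]
 [171 164 164 175 170 126 109 114 147 168 175 171 158 125  99]
 [167 170 163 166 174 160 136 147 163 171 160 144 118 102 113]
 [165 169 165 169 168 175 167 165 173 160 126  96  98 110 114]
 [165 170 167 166 165 167 176 178 162 126  99 101 111 117 110]]
side [np.float64(176.65229110512132), np.float64(304.06928809259557)] [0.44095064 0.30310121 0.07739202]
```

move_arm(
  series="0 -0.12 0 0.3 -1;0 -0.12 1 0.3 -1;0 -0.12 1.6 0.3 -1;0 -0.12 2.1 0.3 -1;0 -0.12 2.5 0.3 -1;0 -0.12 2.7 0.3 -1;0 -0.12 2.8 0.3 -1",
)

```text
time_s: 7.3
position: [0.5459, 0.2972, 0.0634]
tool_rot: [[0.997, -0.081, 0.0], [-0.081, -0.997, -0.0], [0.0, 0.0, -1.0]]
ft_force: [-2.2, -1.1, 1.5]
grip_width: 0.0119
gripper_force: 100.8
```

move_arm(
  series="0 0 0.1 0 -1;0 0 0.2 0 -1;0 0 0.3 0 -1",
)

```text
time_s: 7.68
position: [0.546, 0.2972, 0.0633]
tool_rot: [[0.997, -0.081, 0.002], [-0.081, -0.997, 0.0], [0.002, -0.0, -1.0]]
ft_force: [-11.7, -4.1, 24.8]
grip_width: 0.0116
gripper_force: 104.0
```

move_arm(
  series="0 0 -0.2 0 -1;0 0 -0.2 0 0;0 0 -0.2 0 0;0 0 -0.2 0 0;0 0 -6 0 0;0 0 -12 0 0;0 18 -16 0 1;0 24 -16 0 1",
)

```text
time_s: 8.68
position: [0.5359, 0.1738, 0.2039]
tool_rot: [[0.997, -0.08, 0.002], [-0.08, -0.997, 0.0], [0.002, -0.0, -1.0]]
ft_force: [0.5, 0.4, -0.8]
grip_width: 0.077
gripper_force: 0.0
```

```bash
cat >> h.py <<'E'
def look(n="v"):
    d=cam("top"); im=d["pixels"]; cv2.imwrite(f"pics/{n}_top.png",im); k=0
    for sc,m in masks("vase_a","top"):
        if sc<.3: continue
        col=np.median(im[m>0],0); ys,xs=np.nonzero(m)
        if np.ptp(col)<30 and col.max()<80: print(k,sc,m.sum(),xs.mean().round(),ys.mean().round()); fitvase(d,m); k+=1
E
python3 - <<'E'
from h import *
s=observe(); print(s["position"],s["ft_force"])
for c in("top","side"):
    d=cam(c); m=masks("plate",c)
    if m:
        m=m[0][1]; hull=m.copy(); cv2.fillConvexPoly(hull,cv2.convexHull(np.vstack(cv2.findContours(m,0,1)[0])),1)
        p,f=fitslab(d,hull,[.546,.297,-.076],.045,.051); print(c,p[:2].round(4),np.degrees(p[2]).round(2),f)
    cv2.imwrite(f"pics/s{c}.png",d["pixels"])
look()
o=[]
for c,(x,y,w,h) in(("top",(100,130,80,100)),("side",(90,220,130,130))):
    o.append(cv2.resize(cv2.imread(f"pics/s{c}.png")[y:y+h,x:x+w],(400,450),interpolation=cv2.INTER_CUBIC))
cv2.imwrite("pics/seat.png",np.hstack(o))
E
```

```text
[0.53593545 0.17377071 0.20386911] [ 0.46483499  0.40356496 -0.80715276]
top [0.5601 0.3008] -7.21 2137.0117647058823
side [0.5459 0.2975] -4.36 193.25098039215686
0 0.97 410 317.0 167.0
   L 25.9 [ 0.6515 -0.3091] 163.9
   S 77.9 [ 0.6491 -0.3086] 164.3
1 0.82 306 278.0 212.0
   L 79.8 [ 0.4996 -0.1534] -165.1
   S 39.5 [ 0.495  -0.1534] -164.1
2 0.77 330 314.0 208.0
   L 96.9 [ 0.5104 -0.2793] -172.1
   S 38.3 [ 0.5084 -0.2799] -172.1
3 0.62 301 272.0 166.0
   L 94.9 [ 0.6516 -0.1379] -170.1
   S 32.6 [ 0.6498 -0.1377] -169.2
```

View pics/seat.png

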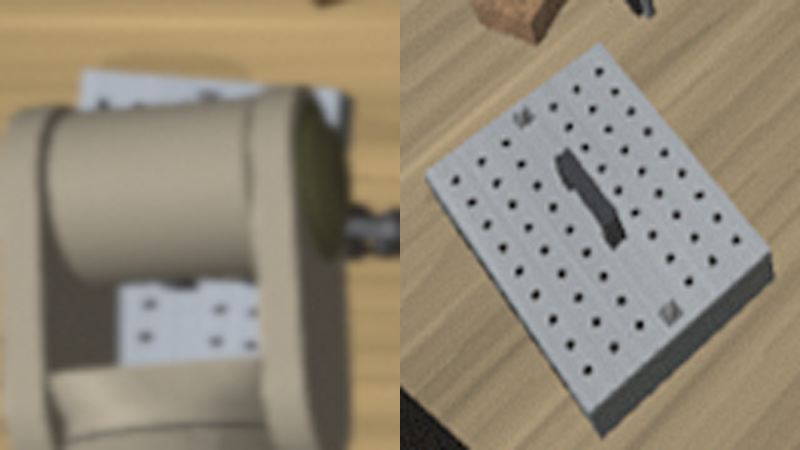

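The plate is seated at (0.546,0.2975) with the pins through both holes and lies flat. Next is the small vase at the far left. The tool only points down, so I'll grip the body above its centre and swing it up around its foot edge.

```bash
cat >> h.py <<'E'
def grasp(x,y,yawfoot,s,z):
    a=np.radians(yawfoot); goto(x-s*np.cos(a),y-s*np.sin(a),z,yawfoot)
E
python3 -c "
from h import *
grasp(.650,-.139,10.3,.052,.12);grasp(.650,-.139,10.3,.052,.002)"
```

```text
shift [ 8.88 31.78  8.25] turn -14.9 curyaw -4.6 q6 100.7
shift [ 8.88 31.78 20.05] turn -14.9 curyaw -4.6 q6 100.7
```

move_arm(
  series="1.5 6 1 -7 1;3 12 3 -14.9 1;4.5 18 5 -14.9 1;6 24 7 -14.9 1;7.5 29 8 -14.9 1;8.9 31.8 8 -14.9 1;8.9 31.8 8 -14.9 1;8.9 31.8 9 -14.9 1",
)

```text
time_s: 9.98
position: [0.5993, -0.1479, 0.1127]
tool_rot: [[0.984, 0.18, 0.001], [0.18, -0.984, -0.0], [0.001, 0.0, -1.0]]
ft_force: [0.8, 0.7, 0.2]
grip_width: 0.0854
gripper_force: 0.0
```

```bash
python3 -c "
from h import *
look('b')
grasp(.650,-.139,10.3,.052,.002)"
```

```text
0 0.89 405 317.0 167.0
   L 27.5 [ 0.6506 -0.3092] 163.3
   S 77.7 [ 0.6499 -0.3084] 163.7
1 0.84 311 314.0 207.0
   L 111.6 [ 0.5136 -0.2805] -173.9
   S 30.8 [ 0.5102 -0.2802] -172.5
2 0.6 36 272.0 174.0
   L 357.1 [ 0.5583 -0.184 ] 57.8
   S 277.3 [ 0.5539 -0.1704] 58.7
3 0.42 121 282.0 220.0
   L 269.0 [ 0.4674 -0.1727] -172.2
   S 191.4 [ 0.4612 -0.1753] -173.8
shift [ 0.06  0.12 10.94] turn 0.1 curyaw 10.4 q6 54.8
```

Unmoved. Descend and close gently.

move_arm(
  series="0 0.1 4 0 1;0 0.1 8 0 1;0 0.1 10.4 0 1;0 0.1 11 0 0.5;0 0.1 11 0 -1;0 0.1 11 0 -1;0 0.1 11 0 -1;0 0.1 11 0 -1",
  force=25,
)

```text
time_s: 11.08
position: [0.5996, -0.1504, 0.0041]
tool_rot: [[0.984, 0.178, 0.002], [0.178, -0.984, -0.001], [0.002, 0.001, -1.0]]
ft_force: [-0.8, 0.9, 5.7]
grip_width: 0.0397
gripper_force: 26.3
```

move_arm(
  series="0.7 0 -1.1 0 -1;1.65 0 -2 0 -1;2.75 0 -2.7 0 -1;4 0 -3.1 0 -1;5.3 0 -3.2 0 -1;6.6 0 -3 0 -1;7.8 0 -2.6 0 -1;7.8 0 -2.5 0 -1",
)

```text
time_s: 12.08
position: [0.6763, -0.1362, 0.0274]
tool_rot: [[0.984, 0.178, -0.0], [0.178, -0.984, 0.0], [-0.0, -0.0, -1.0]]
ft_force: [-0.7, -0.4, -1.3]
grip_width: 0.0396
gripper_force: 25.4
```

```bash
python3 - <<'E'
from h import *
d=cam("side"); cv2.imwrite("pics/t1.png",cv2.resize(d["pixels"][90:240,180:380],(800,600),interpolation=cv2.INTER_CUBIC))
E
```

```text
(no output)
```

View pics/t1.png

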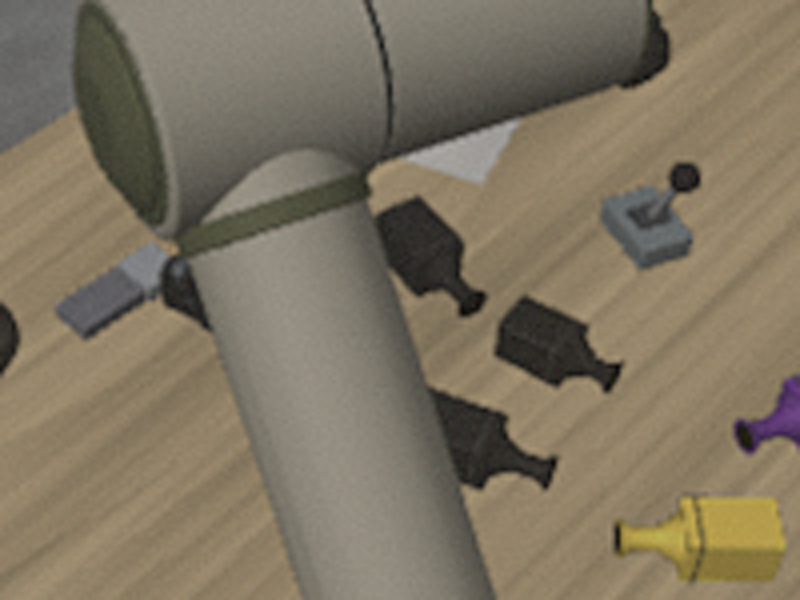

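The arm hides the vase from the side camera. The force reading shows its weight hanging (1.3 N). I'll carry it to the plate and check uprightness there.

move_arm(
  series="0 0 -0.5 0 -1;0 0 -4 0 -1;0 0 -8 0 -1;0 0 -12 0 -1;0 0 -14 0 -1;0 0 -14 0 -1",
  force=45,
)

```text
time_s: 12.88
position: [0.676, -0.1368, 0.17]
tool_rot: [[0.984, 0.178, 0.003], [0.178, -0.984, -0.001], [0.003, 0.002, -1.0]]
ft_force: [-0.3, -0.4, -0.6]
grip_width: 0.0394
gripper_force: 50.6
```

```bash
cat >> h.py <<'E'
BOX=(.546,.2975,np.radians(-4.4))
def place(lx,ly,z): p=loc(BOX,lx,ly,z); print(np.round(p,4)); goto(*p,-4.4)
E
python3 -c "
from h import *
s=observe();print(s['position'],s['ft_force'],s['wrist_torque'],s['grip_width'])
place(.065,.045,.167)"
```

```text
[ 0.67603594 -0.1368469   0.16997759] [-0.26076663 -0.41916941 -0.61425276] [-0.01866272  0.04232561 -0.0133776 ] 0.039379161285636934
[0.6143 0.3374 0.167 ]
shift [  2.34 -47.77   0.21] turn 14.6 curyaw 10.2 q6 58.5
```

move_arm(
  series="0.3 -6 0 3 -1;0.6 -12 0 6 -1;0.9 -18 0 9 -1;1.2 -24 0 12 -1;1.5 -30 0 14.6 -1;1.8 -36 0 14.6 -1;2 -42 0 14.6 -1;2.3 -47.8 0 14.6 -1",
)

```text
time_s: 13.88
position: [0.6124, 0.3396, 0.1664]
tool_rot: [[0.997, -0.076, -0.002], [-0.076, -0.997, -0.001], [-0.002, 0.001, -1.0]]
ft_force: [1.2, -0.7, -1.6]
grip_width: 0.0394
gripper_force: 50.8
```

```bash
python3 - <<'E'
from h import *
place(.065,.045,.167); s=observe();print(s['position'],s['grip_width'])
d=cam("side"); px=proj(d,[loc(BOX,.065,.045,.167)])[0]; print(px)
x,y=px.astype(int); cv2.imwrite("pics/t2.png",cv2.resize(d["pixels"][max(y-60,0):y+90,max(x-100,0):x+100],None,fx=4,fy=4,interpolation=cv2.INTER_CUBIC))
E
```

```text
[0.6143 0.3374 0.167 ]
shift [ 0.21  0.21 -0.06] turn 0.0 curyaw -4.4 q6 113.7
[0.61236744 0.33959616 0.16642558] 0.03944918557913724
[109.53305613 248.99729046]
```

View pics/t2.png

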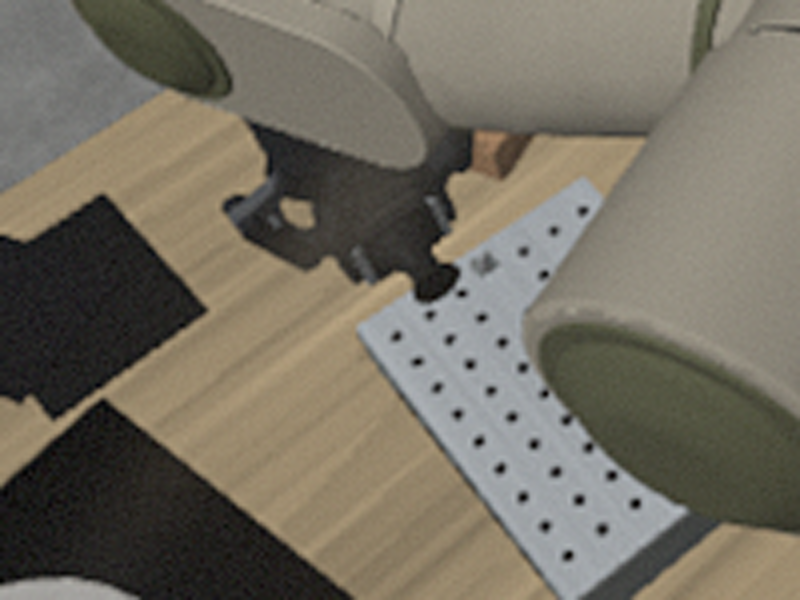

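The picture shows the mouth (435,285) still pointing level towards the robot: the pad friction held and the vase did not turn. A mouth-rim grip touches at only two points and has a long lever to the centre of mass, so it should swing down freely. I'll lay this vase down on the free bench and regrip it at the mouth.

```bash
python3 -c "
from h import *
goto(.50,.04,.008,2)"
```

```text
shift [-8.77 31.39 15.77] turn -6.0 curyaw -4.0 q6 113.9
```

move_arm(
  series="-1.5 6 0 -6 -1;-3 12 0 -6 -1;-5 18 0 -6 -1;-7 24 0 -6 -1;-8.5 29 0 -6 -1;-8.8 31.4 1 -6 -1;-8.8 31.4 6 -6 -1;-8.8 31.4 10 -6 -1",
)

```text
time_s: 14.92
position: [0.5006, 0.0311, 0.0658]
tool_rot: [[1.0, 0.027, -0.002], [0.027, -1.0, 0.0], [-0.002, -0.0, -1.0]]
ft_force: [1.0, 0.6, -0.3]
grip_width: 0.0395
gripper_force: 50.8
```

move_arm(
  series="0 0 3 0 -1;0 0 4.5 0 -1;0 0 5.3 0 -1;0 0 5.6 0 -1;0 0 5.6 0 -1",
)

```text
time_s: 15.55
position: [0.5019, 0.0316, 0.0121]
tool_rot: [[1.0, 0.029, 0.0], [0.029, -1.0, -0.0], [0.0, 0.0, -1.0]]
ft_force: [0.3, -0.3, -0.9]
grip_width: 0.039
gripper_force: 50.8
```

move_arm(
  series="0 0 0.4 0 -1;0 0 0.6 0 -1;0 0 0.7 0 -1;0 0 0.7 0 0.2;0 0 0.7 0 0.6;0 0 0.7 0 0.6;0 0 -5 0 0.6;-4 0 -13 0 0.6",
)

```text
time_s: 16.55
position: [0.4745, 0.0305, 0.1191]
tool_rot: [[1.0, 0.029, 0.001], [0.029, -1.0, -0.0], [0.001, 0.0, -1.0]]
ft_force: [0.1, -0.5, 0.6]
grip_width: 0.0686
gripper_force: 0.0
```

move_arm(
  series="-8 0 -6 0 0.6;-12 0 -6 0 0.6;-12 0 -6 0 0.6",
)

```text
time_s: 16.92
position: [0.3515, 0.0277, 0.1788]
tool_rot: [[1.0, 0.028, 0.002], [0.028, -1.0, -0.0], [0.002, 0.001, -1.0]]
ft_force: [0.2, -0.5, -0.4]
grip_width: 0.0686
gripper_force: 0.0
```

```bash
python3 -c "
from h import *
print(observe()['position']); look('c')"
```

```text
[0.35145313 0.02768579 0.178834  ]
0 0.85 314 314.0 208.0
   L 118.6 [ 0.5111 -0.2848] -176.4
   S 50.2 [ 0.5085 -0.283 ] -174.1
1 0.7 348 277.0 212.0
   L 52.5 [ 0.4994 -0.1475] -162.0
   S 54.0 [ 0.4943 -0.1509] -163.7
2 0.69 403 317.0 167.0
   L 34.0 [ 0.65   -0.3097] 163.5
   S 70.6 [ 0.6464 -0.3094] 163.6
3 0.56 283 232.0 205.0
   L 98.4 [ 0.5207 -0.0038] -172.2
   S 32.4 [ 0.5158 -0.0034] -171.0
```

It lies at (0.516,-0.003) now, shifted a few cm, with its mouth towards the robot. I grip it at the mouth rim.

```bash
python3 -c "
from h import *
grasp(.516,-.005,9,.092,.10);grasp(.516,-.005,9,.092,.003)"
```

```text
shift [7.   4.86 7.85] turn -7.4 curyaw 1.6 q6 73.4
shift [ 6.98  4.86 17.55] turn -7.4 curyaw 1.6 q6 73.4
```

move_arm(
  series="3.5 2.5 4 -7.4 0.2;7 4.9 8 -7.4 0.2;7 4.9 10 -7.4 0.2;7 4.9 14 -7.4 0.2;7 4.9 16.8 -7.4 0.2;7 4.9 17.5 -7.4 0.2;7 4.9 17.5 -7.4 0.2",
  force=25,
)

```text
time_s: 17.9
position: [0.4259, -0.0197, 0.0025]
tool_rot: [[0.988, 0.157, -0.0], [0.157, -0.988, 0.0], [-0.0, -0.0, -1.0]]
ft_force: [0.9, -0.3, 0.1]
grip_width: 0.0512
gripper_force: 0.0
```

move_arm(
  series="0 0 0 0 -1;0 0 0 0 -1;0 0 0 0 -1;0 0 0 0 -1",
)

```text
time_s: 18.4
position: [0.4255, -0.0197, 0.003]
tool_rot: [[0.988, 0.157, 0.001], [0.157, -0.988, -0.0], [0.001, 0.0, -1.0]]
ft_force: [0.2, -0.3, 1.2]
grip_width: 0.0251
gripper_force: 24.5
```

move_arm(
  series="0.4 0 -1.3 0 -1;1 0 -2.6 0 -1;1.8 0 -3.8 0 -1;2.8 0 -4.8 0 -1;4 0 -5.8 0 -1;5.5 0 -6.8 0 -1;7 0 -7.8 0 -1;8 0 -9 0 -1",
)

```text
time_s: 19.4
position: [0.5044, -0.0069, 0.0927]
tool_rot: [[0.988, 0.157, -0.001], [0.157, -0.988, 0.0], [-0.001, -0.0, -1.0]]
ft_force: [-0.6, 0.5, -2.3]
grip_width: 0.025
gripper_force: 24.9
```

move_arm(
  series="0 0 -3 0 -1;0 0 -6 0 -1;0 0 -6 0 -1",
)

```text
time_s: 19.77
position: [0.5049, -0.0072, 0.154]
tool_rot: [[0.988, 0.157, 0.003], [0.157, -0.988, -0.001], [0.003, 0.001, -1.0]]
ft_force: [-0.4, -0.3, -1.8]
grip_width: 0.0254
gripper_force: 24.9
```

```bash
python3 - <<'E'
from h import *
s=observe();p=np.array(s['position']);print(p,s['grip_width'],s["ft_force"])
for c in("side","top"):
    d=cam(c); px=proj(d,[p,p+[0,0,.02],p-[0,0,.07]]); print(c,px.round(0).tolist())
    for sc,m in masks("vase_a",c):
        ys,xs=np.nonzero(m); print(round(sc,2),m.sum(),xs.min(),xs.max(),ys.min(),ys.max())
E
```

```text
[ 0.50489749 -0.00719172  0.154038  ] 0.02542065576458992 [-0.38539232 -0.2871107  -1.79053544]
side [[248.0, 193.0], [248.0, 188.0], [249.0, 209.0]]
0.9 583 363 401 178 202
0.7 612 339 375 214 234
0.64 275 218 252 179 198
top [[229.0, 194.0], [229.0, 194.0], [230.0, 196.0]]
0.87 375 268 286 197 230
0.82 382 308 326 153 186
0.72 405 276 305 249 280
0.61 377 319 353 253 274
0.51 329 306 320 195 224
0.36 68 363 371 200 211
```

```bash
python3 - <<'E'
from h import *
s=observe();p=np.array(s['position']);R=np.array(s["tool_rot"]); g=p+[0,0,.022]; d=cam("side")
for t in range(0,100,15):
    a=np.radians(t); u=R[:,0]*np.cos(a)+np.array([0,0,-1])*np.sin(a); w=R[:,0]*np.sin(a)+np.array([0,0,1])*np.cos(a); n=R[:,1]
    q=proj(d,[g+u*.032+.02*(i*w+j*n) for i in(-1,1) for j in(-1,1)]+[g+u*.092+.02*(i*w+j*n) for i in(-1,1) for j in(-1,1)]); print(t,q.min(0).round(),q.max(0).round())
cv2.imwrite("pics/t3.png",cv2.resize(d["pixels"][140:260,170:330],(800,600),interpolation=cv2.INTER_CUBIC))
E
```

```text
0 [214. 164.] [243. 193.]
15 [215. 170.] [245. 196.]
30 [217. 177.] [247. 199.]
45 [220. 180.] [250. 204.]
60 [225. 183.] [253. 210.]
75 [232. 185.] [256. 215.]
90 [238. 188.] [259. 218.]
```

View pics/t3.png

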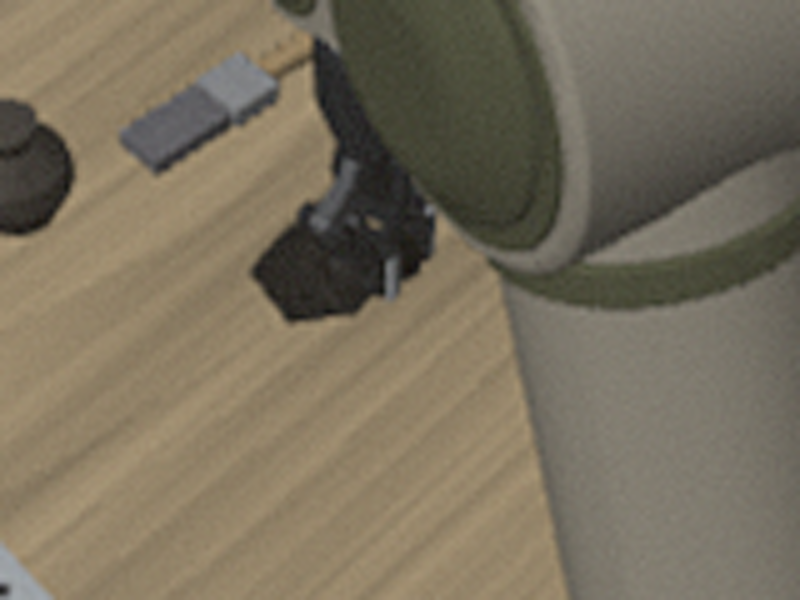

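Comparing projections, the vase hangs at about 45°, with the foot corner at px (220,204); friction stopped it part-way. I'll press its foot against the box's fixed side wall, which turns it upright against a flat face. First I turn the foot towards +y.

```bash
python3 -c "
from h import *
goto(.54,.11,.154,85.6);goto(.54,.11,.070,85.6)"
```

```text
shift [  5.42 -10.98  -0.26] turn -76.6 curyaw 9.0 q6 66.7
shift [  5.44 -10.97   8.14] turn -76.6 curyaw 9.0 q6 66.7
```

move_arm(
  series="0.5 -1.5 0 -10 -1;1 -3 0 -20 -1;2 -4.5 0 -30 -1;3 -6 0 -40 -1;4 -7.5 0 -50 -1;5 -9 0 -60 -1;5.4 -10.2 0 -70 -1;5.4 -11 0 -76.6 -1",
  force=20,
)

```text
time_s: 21.02
position: [0.5402, 0.1106, 0.1516]
tool_rot: [[0.071, 0.997, -0.002], [0.997, -0.071, 0.0], [-0.0, -0.002, -1.0]]
ft_force: [0.1, -0.0, -1.5]
grip_width: 0.025
gripper_force: 24.9
```

```bash
python3 -c "
from h import *
print(observe()['ft_force'],observe()['grip_width'])
goto(.54,.12,.070,85.6);goto(.54,.192,.080,85.6)
s=observe();p=np.array(s['position']);R=np.array(s['tool_rot']); g=p+[0,0,.022]; d=cam('side')
for sc,m in masks('vase_a','side'):
  ys,xs=np.nonzero(m); print(round(sc,2),m.sum(),xs.min(),xs.max(),ys.min(),ys.max())
for t in range(30,100,15):
    a=np.radians(t); u=R[:,0]*np.cos(a)+np.array([0,0,-1])*np.sin(a); w=R[:,0]*np.sin(a)+np.array([0,0,1])*np.cos(a); n=R[:,1]
    q=proj(d,[g+u*l+.02*(i*w+j*n) for i in(-1,1) for j in(-1,1) for l in (.032,.092)]); print(t,q.min(0).round(),q.max(0).round())
"
```

```text
[ 0.06472342 -0.03139868 -1.51966895] 0.024991991882601945
shift [ 0.94 -0.07  8.16] turn 0.3 curyaw 85.9 q6 3.3
shift [ 8.12 -0.58  7.16] turn 0.3 curyaw 85.9 q6 3.3
0.9 648 333 375 214 234
0.65 550 364 401 179 202
0.61 619 178 207 209 243
30 [172. 210.] [206. 243.]
45 [177. 213.] [209. 242.]
60 [183. 211.] [212. 243.]
75 [190. 209.] [215. 241.]
90 [195. 206.] [219. 238.]
```

move_arm(
  series="0 0 4 0 -1;0.8 0 8 0 -1;2.5 0 8.1 0 -1;3.5 0 7.9 0 -1;4.7 0 7.5 0 -1;5.9 0 7.1 0 -1;7.1 0 7 0 -1;8 0 7 0 -1",
)

```text
time_s: 22.12
position: [0.5464, 0.1905, 0.0825]
tool_rot: [[0.076, 0.997, -0.0], [0.997, -0.076, -0.0], [-0.0, -0.0, -1.0]]
ft_force: [-0.2, -0.9, -0.5]
grip_width: 0.0251
gripper_force: 24.7
```

```bash
python3 -c "
from h import *
s=observe();print(s['position'],s['ft_force'],s['grip_width'])
p=np.array(s['position']);R=np.array(s['tool_rot']); g=p+[0,0,.022]; d=cam('side')
for sc,m in masks('vase_a','side'):
  ys,xs=np.nonzero(m); print(round(sc,2),m.sum(),xs.min(),xs.max(),ys.min(),ys.max())
for t in range(60,110,10):
    a=np.radians(t); u=R[:,0]*np.cos(a)+np.array([0,0,-1])*np.sin(a); w=R[:,0]*np.sin(a)+np.array([0,0,1])*np.cos(a); n=R[:,1]
    q=proj(d,[g+u*l+.02*(i*w+j*n) for i in(-1,1) for j in(-1,1) for l in (.032,.092)]); print(t,q.min(0).round(),q.max(0).round())
"
```

```text
[0.54636528 0.19052247 0.08253476] [-0.18551579 -0.86427591 -0.49512114] 0.025071827585789
0.89 657 333 375 214 234
0.79 519 364 400 179 201
0.66 244 293 318 193 210
0.59 342 176 198 241 269
0.54 209 313 334 170 186
0.5 535 129 209 253 345
60 [161. 244.] [189. 276.]
70 [166. 243.] [191. 274.]
80 [171. 241.] [193. 272.]
90 [173. 239.] [197. 270.]
100 [175. 237.] [202. 266.]
```

It is upright now. Lift and carry to the plate's far left quadrant.

move_arm(
  series="-0.2 0 -3 0 -1;-0.2 0 -7 0 -1;-0.2 0 -10 0 -1;-0.2 0 -10 0 -1;3 1.8 -10 0 -1;7 3.8 -10 0 -1;11 5.6 -10 0 -1;14.2 5.6 -10 0 -1",
  force=40,
)

```text
time_s: 23.22
position: [0.6135, 0.3281, 0.1798]
tool_rot: [[0.076, 0.997, -0.003], [0.997, -0.076, -0.001], [-0.001, -0.003, -1.0]]
ft_force: [0.7, -0.5, -1.4]
grip_width: 0.0241
gripper_force: 39.6
```

```bash
python3 -c "
from h import *
s=observe();print(s['position'],s['ft_force'],s['grip_width'])
p=loc(BOX,.065,.045,.13); goto(*p,85.6)"
```

```text
[0.61346222 0.32810271 0.1798188 ] [ 0.70895514 -0.53567192 -1.35071369] 0.024053733533847182
shift [0.94 0.02 4.98] turn 0.0 curyaw 85.6 q6 22.8
```

move_arm(
  series="0.5 0 1 0 -1;0.5 0 3 0 -1;0.5 0 4.5 0 -1;0.5 0 5 0 -1;0.5 0 5.2 0 -1;0.5 0 5.4 0 -1;0.5 0 5.6 0 -1",
)

```text
time_s: 24.1
position: [0.6143, 0.3326, 0.1297]
tool_rot: [[0.076, 0.997, 0.005], [0.997, -0.076, 0.002], [0.002, 0.005, -1.0]]
ft_force: [-2.9, 0.6, 15.0]
grip_width: 0.0243
gripper_force: 40.1
```

move_arm(
  series="0 0 -0.4 0 -1;0 0 -0.4 0 -0.2;0 0 -0.4 0 -0.1;0 0 -0.4 0 -0.1;0 0 -3 0 0;0 0 -7 0 0;0 0 -10 0 0;-5 0 -10 0 0",
)

```text
time_s: 25.1
position: [0.6102, 0.2841, 0.2289]
tool_rot: [[0.072, 0.997, 0.005], [0.997, -0.072, 0.002], [0.002, 0.005, -1.0]]
ft_force: [1.0, -0.7, -1.0]
grip_width: 0.0427
gripper_force: 0.0
```

```bash
python3 -c "
from h import *
goto(.45,-.08,.2,9)"
```

```text
shift [-37.47 -13.36   2.74] turn 76.9 curyaw 85.9 q6 19.0
```

move_arm(
  series="-5 -2 1 10 0;-10 -4 2 20 0;-15 -6 2 30 0;-20 -8 2 40 0;-25 -10 2 50 0;-30 -12 2 60 0;-35 -13 2 70 0;-37.5 -13.4 2 76.9 0",
)

```text
time_s: 26.1
position: [0.4468, -0.0835, 0.207]
tool_rot: [[0.989, 0.145, 0.0], [0.145, -0.989, -0.0], [0.0, 0.001, -1.0]]
ft_force: [0.1, 0.2, -0.1]
grip_width: 0.0426
gripper_force: 0.0
```

```bash
python3 - <<'E'
from h import *
print(observe()["position"]); look("e")
d=cam("side")
for sc,m in masks("vase_a","side"):
  ys,xs=np.nonzero(m); print(round(sc,2),m.sum(),xs.min(),xs.max(),ys.min(),ys.max())
def up(p,h,b,T,z): return [loc(p,i*h,j*h,z+k) for i in(-1,1) for j in(-1,1) for k in(0,b)]+[[p[0],p[1],z+T]]
for c in("side","top"):
  d=cam(c); q=proj(d,up((.614,.333,-.077),.02,.06,.096,.051)); print(c,q.min(0),q.max(0))
E
```

```text
[ 0.44679773 -0.08347547  0.20697172]
0 0.76 314 313.0 208.0
   L 107.7 [ 0.5101 -0.2775] -171.3
   S 42.4 [ 0.5099 -0.2793] -171.8
1 0.65 292 123.0 166.0
   L 198.2 [0.5909 0.3229] 65.7
   S 147.6 [0.5946 0.3307] 65.2
2 0.57 50 278.0 200.0
   L 332.0 [ 0.4717 -0.2021] 70.5
   S 256.1 [ 0.4724 -0.2048] 71.9
3 0.55 413 316.0 167.0
   L 36.4 [ 0.6519 -0.3081] 165.0
   S 77.9 [ 0.6485 -0.3076] 165.0
0.85 283 280 294 186 209
0.81 683 109 137 251 285
0.69 350 358 375 214 234
0.62 521 363 400 179 202
side [105.80498315 250.40863805] [135.05869462 283.16337952]
top [114.76146282 153.05782069] [134.98428816 169.09625901]
```

The first vase stands: its side mask at (109–137, 251–285) matches an upright vase. Next is the large near vase, with the same method.

```bash
python3 -c "
from h import *
grasp(.4995,-.150,17.3,.108,.10);grasp(.4995,-.150,17.3,.108,.004)"
```

```text
shift [-6.64  9.24 10.67] turn -8.4 curyaw 8.9 q6 55.9
shift [-6.64  9.24 20.27] turn -8.4 curyaw 8.9 q6 55.9
```

move_arm(
  series="-3 5 4 -8.4 0.2;-6.6 9.2 8 -8.4 0.2;-6.6 9.2 11 -8.4 0.2;-6.6 9.2 15 -8.4 0.2;-6.6 9.2 19 -8.4 0.2;-6.6 9.2 20.2 -8.4 0.2;-6.6 9.2 20.2 -8.4 0.2",
  force=20,
)

```text
time_s: 27.28
position: [0.3966, -0.182, 0.0048]
tool_rot: [[0.955, 0.296, -0.0], [0.296, -0.955, 0.0], [-0.0, -0.001, -1.0]]
ft_force: [0.1, 0.2, 0.0]
grip_width: 0.0513
gripper_force: 0.0
```

move_arm(
  series="0 0 0 0 -1;0 0 0 0 -1;0 0 0 0 -1;0 0 0 0 -1;0.4 0 -1.3 0 -1;1 0 -2.6 0 -1;1.8 0 -3.8 0 -1;2.8 0 -5 0 -1",
)

```text
time_s: 28.28
position: [0.423, -0.174, 0.055]
tool_rot: [[0.956, 0.295, -0.001], [0.295, -0.956, 0.0], [-0.001, -0.001, -1.0]]
ft_force: [-0.6, 0.6, -0.1]
grip_width: 0.0258
gripper_force: 19.7
```

Continue the lift, with an upward jerk.

move_arm(
  series="1.2 0 -1.5 0 -1;2.5 0 -3 0 -1;4 0 -4 0 -1;5.5 0 -6 0 -1;6 0 -12 0 -1;6 0 -12 0 -1",
)

```text
time_s: 29.02
position: [0.4821, -0.1571, 0.1782]
tool_rot: [[0.955, 0.295, 0.007], [0.295, -0.955, -0.004], [0.005, 0.006, -1.0]]
ft_force: [1.3, 0.2, -1.6]
grip_width: 0.0252
gripper_force: 20.0
```

```bash
cat >> h.py <<'E'
def tilt(h,b,T,ts=range(30,105,10)):
    s=observe(); p=np.array(s['position']);R=np.array(s['tool_rot']); g=p+[0,0,.02]; d=cam('side'); print(p.round(4),np.round(s["ft_force"],1),round(s["grip_width"],4))
    for sc,m in masks('vase_a','side'):
        ys,xs=np.nonzero(m); print(round(sc,2),m.sum(),xs.min(),xs.max(),ys.min(),ys.max())
    for t in ts:
        a=np.radians(t); u=R[:,0]*np.cos(a)+np.array([0,0,-1])*np.sin(a); w=R[:,0]*np.sin(a)+np.array([0,0,1])*np.cos(a); n=R[:,1]
        q=proj(d,[g+u*l+h*(i*w+j*n) for i in(-1,1) for j in(-1,1) for l in(T-.004-b,T-.004)]); print(t,q.min(0).round(),q.max(0).round())
E
python3 -c "
from h import *
tilt(.022,.068,.112)
goto(.54,.10,.18,85.6)"
```

```text
[ 0.4821 -0.1571  0.1782] [ 1.3  0.2 -1.6] 0.0252
0.91 353 263 283 154 181
0.87 602 110 135 251 284
0.8 584 342 375 214 234
0.65 571 363 401 179 202
0.56 110 272 280 141 155
30 [254. 145.] [287. 169.]
40 [256. 147.] [289. 174.]
50 [260. 149.] [292. 179.]
60 [264. 152.] [294. 182.]
70 [269. 154.] [297. 186.]
80 [274. 156.] [300. 188.]
90 [280. 158.] [302. 190.]
100 [284. 159.] [306. 191.]
shift [ 13.29 -22.72  -0.56] turn -68.5 curyaw 17.1 q6 41.4
```

The tilt is about 58°. Off to the wall for the last part.

move_arm(
  series="1.5 -3 0 -10 -1;3 -6 0 -20 -1;5 -9 0 -30 -1;7 -12 0 -40 -1;9 -15 0 -50 -1;11 -18 0 -60 -1;12.5 -21 0 -68.5 -1;13.3 -22.7 0 -68.5 -1",
)

```text
time_s: 30.12
position: [0.5399, 0.1008, 0.1731]
tool_rot: [[0.076, 0.997, -0.003], [0.997, -0.076, 0.0], [-0.0, -0.003, -1.0]]
ft_force: [-0.4, -0.1, -0.8]
grip_width: 0.0257
gripper_force: 20.0
```

```bash
python3 -c "
from h import *
goto(.54,.115,.095,85.6);goto(.545,.1895,.101,85.6)"
```

```text
shift [ 1.42 -0.07  7.81] turn 0.0 curyaw 85.6 q6 2.6
shift [ 8.88 -0.14  7.21] turn 0.0 curyaw 85.6 q6 2.6
```

move_arm(
  series="0 0 4 0 -1;1 0 7.8 0 -1;2.8 0 7.8 0 -1;4.2 0 7.6 0 -1;5.6 0 7.4 0 -1;6.8 0 7.2 0 -1;8 0 7.1 0 -1;8.8 0 7.1 0 -1",
)

```text
time_s: 31.12
position: [0.5473, 0.1881, 0.104]
tool_rot: [[0.076, 0.997, 0.0], [0.997, -0.076, -0.0], [-0.0, 0.0, -1.0]]
ft_force: [-0.2, -0.3, -0.9]
grip_width: 0.0256
gripper_force: 21.1
```

```bash
python3 -c "
from h import *
tilt(.022,.068,.112,range(70,105,10))"
```

```text
[0.5473 0.1881 0.104 ] [-0.2 -0.3 -0.9] 0.0256
0.73 446 173 197 236 266
0.69 650 110 136 251 285
0.6 543 364 400 178 202
0.56 683 333 375 213 235
0.42 93 319 333 176 186
70 [164. 239.] [191. 275.]
80 [169. 237.] [194. 272.]
90 [172. 235.] [199. 269.]
100 [174. 232.] [204. 265.]
```

move_arm(
  series="-0.2 0 -3 0 -1;-0.2 0 -7 0 -1;-0.2 0 -11 0 -1;0 0 -11 0 -1;4 -2.5 -11 0 -1;8 -5 -11 0 -1;12 -7.4 -11 0 -1;15.4 -7.4 -11 0 -1",
  force=40,
)

```text
time_s: 32.22
position: [0.4834, 0.3479, 0.2127]
tool_rot: [[0.075, 0.997, -0.002], [0.997, -0.075, -0.001], [-0.001, -0.002, -1.0]]
ft_force: [1.8, 0.7, -1.9]
grip_width: 0.0245
gripper_force: 39.6
```

```bash
python3 -c "
from h import *
s=observe();print(s['position'],s['ft_force'],s['grip_width'])
p=loc(BOX,-.065,.045,.1457); goto(*p,85.6)"
```

```text
[0.48341414 0.3478571  0.21273462] [ 1.84357429  0.65600947 -1.94374141] 0.024528696121471426
shift [-0.03  0.14  6.7 ] turn 0.1 curyaw 85.7 q6 28.6
```

move_arm(
  series="0 0.1 3 0 -1;0 0.1 5 0 -1;0 0.1 6 0 -1;0 0.1 6.4 0 -1;0 0.1 6.7 0 -1;0 0.1 6.9 0 -1;0 0.1 7 0 -1",
)

```text
time_s: 33.1
position: [0.4863, 0.3465, 0.144]
tool_rot: [[0.076, 0.997, 0.001], [0.997, -0.076, 0.0], [0.0, 0.001, -1.0]]
ft_force: [0.5, -0.8, -2.2]
grip_width: 0.0238
gripper_force: 39.6
```

move_arm(
  series="0 0 0.2 0 -1;0 0 0.4 0 -1;0 0 0.5 0 -1;0 0 0.5 0 -1",
)

```text
time_s: 33.6
position: [0.4875, 0.3472, 0.1415]
tool_rot: [[0.076, 0.997, 0.006], [0.997, -0.076, 0.003], [0.003, 0.005, -1.0]]
ft_force: [-0.6, 0.0, 12.7]
grip_width: 0.0243
gripper_force: 39.9
```

move_arm(
  series="0 0 -0.3 0 -1;0 0 -0.3 0 -0.2;0 0 -0.3 0 -0.1;0 0 -0.3 0 -0.1;0 0 -3 0 0;0 0 -7 0 0;0 0 -10 0 0;-5 0 -10 0 0",
)

```text
time_s: 34.6
position: [0.4831, 0.2979, 0.2406]
tool_rot: [[0.073, 0.997, 0.005], [0.997, -0.073, 0.002], [0.002, 0.004, -1.0]]
ft_force: [1.2, -0.8, 0.3]
grip_width: 0.043
gripper_force: 0.0
```

```bash
python3 -c "
from h import *
goto(.40,-.20,.2,7.5)"
```

```text
shift [-50.27  -4.69   3.92] turn 78.3 curyaw 85.8 q6 23.9
```

move_arm(
  series="-6 -0.6 1 10 0.2;-12 -1.2 2 20 0.2;-18 -1.8 3 30 0.2;-24 -2.4 4 40 0.2;-30 -3 4 50 0.2;-37 -3.6 4 60 0.2;-44 -4.2 4 70 0.2;-50.2 -4.7 4 78.3 0.2",
)

```text
time_s: 35.6
position: [0.3991, -0.1873, 0.1989]
tool_rot: [[0.992, 0.123, 0.0], [0.123, -0.992, -0.0], [0.0, 0.0, -1.0]]
ft_force: [0.8, 0.0, 0.3]
grip_width: 0.0509
gripper_force: 0.0
```

```bash
cat >> h.py <<'E'
def standing(lst):
    for c in("side","top"):
        d=cam(c)
        for x,y,h,b,T in lst:
            q=proj(d,[loc((x,y,-.077),i*h,j*h,.051+k) for i in(-1,1) for j in(-1,1) for k in(0,b)]+[[x,y,.051+T]]); print(c,"upright pred",q.min(0).round(),q.max(0).round())
        for sc,m in masks('vase_a',c):
            ys,xs=np.nonzero(m); print(round(sc,2),m.sum(),xs.min(),xs.max(),ys.min(),ys.max())
E
python3 -c "
from h import *
print(observe()['position'])
standing([(.614,.333,.02,.06,.096),(.4865,.3465,.022,.068,.112)]);look('f')
goto(.51-.092*.991,-.281-.092*.13,.004,7.5)
"
```

```text
[ 0.39905897 -0.18733269  0.19890659]
side upright pred [106. 250.] [135. 283.]
side upright pred [132. 284.] [165. 322.]
0.89 634 109 136 252 285
0.82 452 351 375 214 234
0.7 426 273 298 139 167
0.67 532 364 400 179 202
0.61 818 125 156 286 325
top upright pred [115. 153.] [135. 169.]
top upright pred [108. 193.] [131. 208.]
0.92 380 308 326 153 186
0.77 266 113 133 158 174
0.61 252 279 300 251 274
0.54 321 330 354 256 275
0.52 329 99 123 192 207
0.52 289 306 320 195 220
0 0.82 273 123.0 166.0
   L 197.7 [0.5935 0.3224] 67.2
   S 141.1 [0.5924 0.3323] 60.8
1 0.7 381 317.0 167.0
   L 40.7 [ 0.6507 -0.3089] 164.2
   S 56.4 [ 0.6494 -0.3085] 165.0
2 0.66 297 314.0 207.0
   L 119.2 [ 0.5126 -0.2791] -170.6
   S 47.9 [ 0.5092 -0.2791] -170.7
3 0.65 344 112.0 199.0
   L 135.7 [0.4955 0.4302] -94.0
   S 114.9 [0.4969 0.4287] -93.7
shift [ 0.5  11.01 19.46] turn -0.1 curyaw 7.4 q6 42.3
```

The second vase stands, but its masks sit about 8 px further left than expected. I'll fit the upright poses to check whether the whole foot is on the plate.

```bash
cat >> h.py <<'E'
def upparts(s,x,y,yaw,z=.051):
    h,b,T=SZ[s]; sq=lambda l,w:[loc((x,y,yaw),i*w,j*w,z+l) for i in(-1,1) for j in(-1,1)]
    ci=lambda l,w:[[x+w*np.cos(k),y+w*np.sin(k),z+l] for k in np.arange(0,6.28,.5)]
    n0,n1=b+.4*(T-b),T-.008
    return [sq(0,h)+sq(b,h),sq(b,h)+ci(n0,.0085),ci(n0,.0085)+ci(n1,.0085),ci(n1,.0085)+ci(T,.0145)]
def fitup(s,x,y,S=4):
    for c in("top","side"):
        d=cam(c); pr=proj(d,[[x,y,.09]])[0]
        ms=[m for _,m in masks("vase_a",c)]
        m=min(ms,key=lambda m:np.hypot(*(np.argwhere(m).mean(0)[::-1]-pr)))
        def f(p):
            r=np.zeros((384*S,512*S),np.uint8)
            for q in upparts(s,*p): cv2.fillConvexPoly(r,cv2.convexHull(((proj(d,q)+.5)*S-.5).round().astype(np.int32)),255)
            return np.abs(cv2.resize(r,(512,384),interpolation=cv2.INTER_AREA)/255.-m).sum()
        p0=np.array([x,y,-.077]); r=minimize(f,p0,method="Nelder-Mead",options=dict(initial_simplex=p0+np.array([[0,0,0],[.015,0,0],[0,.015,0],[0,0,.2]]),maxiter=100))
        v=r.x[:2]-BOX[:2]; a=BOX[2]; print(s,c,r.x[:2].round(4),np.degrees(r.x[2]).round(1),"res",round(r.fun,1),m.sum(),"local",(v@np.array([[np.cos(a),-np.sin(a)],[np.sin(a),np.cos(a)]])).round(4))
E
python3 - <<'E'
from h import *
fitup("S",.60,.335); fitup("L",.487,.36)
d=cam("side"); cv2.imwrite("pics/u.png",cv2.resize(d["pixels"][225:365,80:240],(800,600),interpolation=cv2.INTER_CUBIC))
E
```

```text
S top [0.6    0.3349] 10.9 res 55.7 241 local [0.0509 0.0414]
S side [0.6015 0.3347] 22.1 res 32.8 646 local [0.0525 0.0414]
L top [0.4875 0.3674] -1.8 res 34.1 326 local [-0.0637  0.0652]
L side [0.4922 0.3644] -6.6 res 41.5 776 local [-0.0587  0.0625]
```

View pics/u.png

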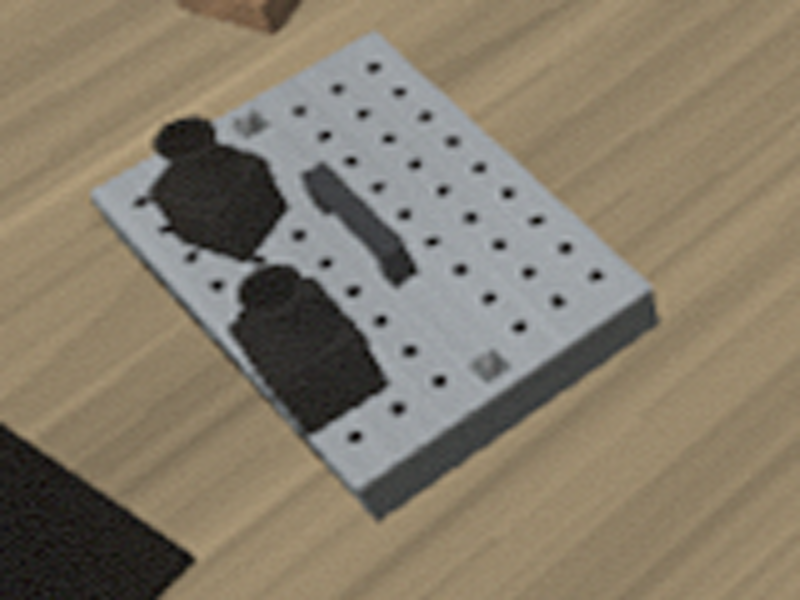

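The picture shows both vases standing. The large one at local (-0.06, 0.064) has its outer corner (310,432) right on the plate's edge, so I'll pull it inward later. Now the small vase at (0.510,-0.280).

```bash
python3 -c "
from h import *
grasp(.5095,-.281,8.3,.092,.004)"
```

```text
shift [ 0.45 11.07 19.48] turn -0.9 curyaw 7.4 q6 42.3
```

move_arm(
  series="0.4 5.5 3 -0.9 0.2;0.4 11 6 -0.9 0.2;0.4 11.1 10 -0.9 0.2;0.4 11.1 14 -0.9 0.2;0.4 11.1 18 -0.9 0.2;0.4 11.1 19.5 -0.9 0.2;0.4 11.1 19.5 -0.9 0.2",
  force=20,
)

```text
time_s: 37.22
position: [0.4179, -0.2949, 0.0036]
tool_rot: [[0.99, 0.143, -0.001], [0.143, -0.99, 0.001], [-0.0, -0.001, -1.0]]
ft_force: [0.1, 0.6, 0.6]
grip_width: 0.0513
gripper_force: 0.0
```

move_arm(
  series="0 0 0 0 -1;0 0 0 0 -1;0 0 0 0 -1;0 0 0 0 -1;0 0 -2 0 -1;0 0 -4 0 -1;0 0 -6 0 -1;0 0 -8 0 -1",
)

```text
time_s: 38.22
position: [0.4177, -0.2946, 0.0841]
tool_rot: [[0.99, 0.143, -0.0], [0.143, -0.99, 0.001], [-0.0, -0.001, -1.0]]
ft_force: [-0.2, 0.4, -1.5]
grip_width: 0.0255
gripper_force: 19.7
```

move_arm(
  series="0 0 -2 0 -1;0 0 -4 0 -1;0 0 -8 0 -1;0 0 -8 0 -1",
)

```text
time_s: 38.72
position: [0.4187, -0.2955, 0.1659]
tool_rot: [[0.99, 0.143, 0.004], [0.143, -0.99, -0.004], [0.003, 0.004, -1.0]]
ft_force: [0.5, 0.1, -1.4]
grip_width: 0.0253
gripper_force: 19.8
```

```bash
python3 -c "
from h import *
tilt(.020,.060,.096)
goto(.54,.10,.17,85.6)"
```

```text
[ 0.4187 -0.2955  0.1659] [ 0.5  0.1 -1.4] 0.0253
0.85 566 363 400 178 202
0.82 581 343 375 213 234
0.76 727 126 156 286 324
0.64 4696 99 209 233 337
0.61 632 110 136 252 285
30 [309. 134.] [337. 154.]
40 [310. 136.] [339. 158.]
50 [312. 137.] [341. 162.]
60 [315. 139.] [343. 166.]
70 [319. 141.] [345. 169.]
80 [323. 143.] [347. 171.]
90 [327. 145.] [349. 173.]
100 [332. 146.] [351. 174.]
shift [ 17.77 -37.29  -0.67] turn -77.4 curyaw 8.2 q6 33.3
```

move_arm(
  series="2 -5 0 -10 -1;4 -10 0 -20 -1;6 -15 0 -30 -1;9 -20 0 -40 -1;12 -25 0 -50 -1;15 -30 0 -60 -1;17 -34 0 -70 -1;17.8 -37.3 0 -77.4 -1",
)

```text
time_s: 39.83
position: [0.5403, 0.1017, 0.1618]
tool_rot: [[0.07, 0.998, -0.003], [0.998, -0.07, 0.0], [0.0, -0.003, -1.0]]
ft_force: [0.2, 0.1, -2.0]
grip_width: 0.0254
gripper_force: 20.1
```

```bash
python3 -c "
from h import *
tilt(.020,.060,.096)
goto(.54,.12,.070,85.6);goto(.545,.1915,.082,85.6)"
```

```text
[0.5403 0.1017 0.1618] [ 0.2  0.1 -2. ] 0.0254
0.97 727 126 155 286 324
0.94 572 193 216 202 240
0.76 625 334 374 214 235
0.72 597 363 402 178 202
0.71 592 110 136 252 284
30 [174. 206.] [208. 239.]
40 [177. 208.] [210. 238.]
50 [181. 209.] [212. 238.]
60 [185. 207.] [214. 238.]
70 [190. 206.] [216. 238.]
80 [195. 204.] [218. 236.]
90 [197. 202.] [221. 234.]
100 [199. 200.] [225. 231.]
shift [ 1.72 -0.07  9.19] turn 0.4 curyaw 86.0 q6 2.4
shift [ 8.89 -0.08  7.99] turn 0.4 curyaw 86.0 q6 2.4
```

move_arm(
  series="0 0 4 0 -1;1 0 7.6 0 -1;3 0 7.8 0 -1;4.5 0 7.8 0 -1;6 0 7.8 0 -1;7.2 0 7.8 0 -1;8.2 0 7.8 0 -1;8.9 0 7.8 0 -1",
)

```text
time_s: 40.92
position: [0.5474, 0.189, 0.0859]
tool_rot: [[0.076, 0.997, 0.0], [0.997, -0.076, -0.0], [-0.0, 0.0, -1.0]]
ft_force: [-0.3, 0.7, -0.9]
grip_width: 0.0256
gripper_force: 20.3
```

move_arm(
  series="0 0 0 0 -1;0 0 0 0 -1;-0.2 0 -2 0 -1;-0.2 0 -5 0 -1;-0.2 0 -8 0 -1;-0.2 0 -10.5 0 -1;-0.2 0 -11 0 -1",
  force=80,
)

```text
time_s: 41.8
position: [0.5477, 0.1865, 0.1971]
tool_rot: [[0.076, 0.997, 0.003], [0.997, -0.076, 0.001], [0.001, 0.003, -1.0]]
ft_force: [-0.0, -0.8, -2.0]
grip_width: 0.0216
gripper_force: 78.6
```

```bash
python3 -c "
from h import *
tilt(.020,.060,.096,range(70,120,10))
p=loc(BOX,.065,-.05,.19);goto(*p,85.6)"
```

```text
[0.5477 0.1865 0.1971] [-0.  -0.8 -2. ] 0.0216
0.83 558 363 401 179 202
0.81 631 110 136 252 285
0.74 795 125 156 286 325
0.74 538 168 191 212 248
0.63 630 333 375 213 233
0.59 953 113 152 192 231
70 [159. 215.] [187. 250.]
80 [164. 213.] [189. 248.]
90 [166. 211.] [193. 245.]
100 [169. 209.] [198. 242.]
110 [171. 207.] [203. 238.]
shift [6.07 5.55 0.55] turn 0.0 curyaw 85.6 q6 11.4
```

move_arm(
  series="1.5 1.5 0 0 -1;3 3 0 0 -1;4.5 4.5 0 0 -1;6.1 5.6 0 0 -1;6.1 5.6 0 0 -1;6.1 5.6 2.5 0 -1;6.1 5.6 5 0 -1;6.1 5.6 6 0 -1",
)

```text
time_s: 42.9
position: [0.6066, 0.2424, 0.1341]
tool_rot: [[0.076, 0.997, -0.003], [0.997, -0.076, -0.001], [-0.001, -0.003, -1.0]]
ft_force: [-3.7, 1.2, 29.3]
grip_width: 0.0222
gripper_force: 81.6
```

move_arm(
  series="0 0 0.2 0 -1;0 0 0.4 0 -1;0 0 0.6 0 -1;0 0 0.8 0 -1;0 0 1 0 -1",
)

```text
time_s: 43.52
position: [0.6096, 0.244, 0.1335]
tool_rot: [[0.076, 0.997, 0.011], [0.997, -0.076, 0.004], [0.004, 0.011, -1.0]]
ft_force: [-8.7, 1.1, 43.6]
grip_width: 0.0222
gripper_force: 80.5
```

move_arm(
  series="0 0 -0.9 0 -1;0 0 -0.9 0 -1;0 0 -0.9 0 -0.2;0 0 -0.9 0 -0.1;0 0 -0.9 0 -0.1;0 0 -4 0 0;0 0 -8 0 0;0 0 -11 0 0",
)

```text
time_s: 44.52
position: [0.6079, 0.2431, 0.2375]
tool_rot: [[0.076, 0.997, 0.001], [0.997, -0.076, 0.0], [0.0, 0.001, -1.0]]
ft_force: [0.0, 0.1, 0.1]
grip_width: 0.0428
gripper_force: 0.0
```

```bash
python3 -c "
from h import *
fitup('S',.606,.245);goto(.490,.366,.24,-4.4);goto(.490,.366,.145,-4.4)"
```

```text
S top [0.6941 0.0744] -54.3 res 268.1 46 local [ 0.1648 -0.2111]
S side [0.5925 0.2465] 6.6 res 75.5 542 local [ 0.0503 -0.0473]
shift [ 11.37 -12.66  -0.47] turn -90.0 curyaw 85.6 q6 15.8
shift [ 11.37 -12.66   9.03] turn -90.0 curyaw 85.6 q6 15.8
```

move_arm(
  series="3 -4 -0.5 0 0.2;6 -8 -0.5 0 0.2;9 -11 -0.5 0 0.2;11.4 -12.7 -0.5 0 0.2;11.4 -12.7 0 0 0.2;11.4 -12.7 4 0 0.2;11.4 -12.7 7.5 0 0.2;11.4 -12.7 8.9 0 0.2",
  force=60,
)

```text
time_s: 45.72
position: [0.4893, 0.365, 0.1438]
tool_rot: [[0.077, 0.997, -0.004], [0.997, -0.077, -0.002], [-0.003, -0.004, -1.0]]
ft_force: [0.8, 0.6, -0.0]
grip_width: 0.0515
gripper_force: 0.0
```

move_arm(
  series="0 0 0.1 0 -1;0 0 0.1 0 -1;0 0 0.1 0 -1;0 0 0.1 0 -1",
)

```text
time_s: 46.22
position: [0.4898, 0.3665, 0.1463]
tool_rot: [[0.076, 0.997, 0.001], [0.997, -0.076, 0.0], [0.0, 0.001, -1.0]]
ft_force: [-0.3, -0.2, 0.8]
grip_width: 0.0231
gripper_force: 59.0
```

move_arm(
  series="0 0 -0.8 0 -1;0 0 -1 0 -1;-1 0 -1 0 -1;-1.8 0 -1 0 -1;-1.8 0 -1 0 -1;-1.8 0 -0.5 0 -1;-1.8 0 0 0 -1;-1.8 0 0.2 0 -1",
)

```text
time_s: 47.22
position: [0.489, 0.3489, 0.1461]
tool_rot: [[0.076, 0.997, 0.004], [0.997, -0.076, 0.002], [0.002, 0.003, -1.0]]
ft_force: [-5.9, -2.6, 25.8]
grip_width: 0.0227
gripper_force: 61.0
```

move_arm(
  series="0 0 0 0 -1;0 0 -0.2 0 -0.2;0 0 -0.2 0 -0.1;0 0 -0.2 0 -0.1;0 0 -4 0 0;0 0 -8 0 0;0 0 -11 0 0",
)

```text
time_s: 48.1
position: [0.4885, 0.3485, 0.2552]
tool_rot: [[0.076, 0.997, 0.001], [0.997, -0.076, 0.0], [0.0, 0.001, -1.0]]
ft_force: [-0.1, 0.2, -0.3]
grip_width: 0.0429
gripper_force: 0.0
```

```bash
python3 -c "
from h import *
print(observe()['position'])
goto(.52,-.22,.2,-16)"
```

```text
[0.48845887 0.34851259 0.25518629]
shift [-56.45   7.46   5.5 ] turn -78.4 curyaw 85.6 q6 28.6
```

move_arm(
  series="-6 0.8 1 10 0.2;-12 1.6 2 20 0.2;-18 2.4 3 30 0.2;-25 3.2 4 40 0.2;-32 4 5 50 0.2;-40 5 5.5 60 0.2;-48 6 5.5 70 0.2;-54 7 5.5 80 0.2",
)

```text
time_s: 49.1
position: [0.5132, -0.1456, 0.1991]
tool_rot: [[0.996, 0.092, -0.0], [0.092, -0.996, 0.0], [-0.0, -0.0, -1.0]]
ft_force: [1.3, -0.4, 0.7]
grip_width: 0.0514
gripper_force: 0.0
```

```bash
python3 -c "
from h import *
print(observe()['position'])
fitup('S',.60,.335); fitup('L',.488,.348);fitup('S',.60,.245)
look('g')
grasp(.6505,-.310,-16,.108,.10);grasp(.6505,-.310,-16,.108,.004)"
```

```text
[ 0.51320945 -0.14559678  0.19905668]
S top [0.5999 0.3367] 26.8 res 28.0 279 local [0.0507 0.0432]
S side [0.602  0.3353] 21.8 res 38.4 655 local [0.053 0.042]
L top [0.487  0.3488] -4.8 res 25.0 320 local [-0.0628  0.0466]
L side [0.4892 0.3463] -4.9 res 52.3 767 local [-0.0604  0.0443]
S top [0.592  0.2467] 29.5 res 16.9 264 local [ 0.0497 -0.0471]
S side [0.5946 0.2454] 31.2 res 37.9 582 local [ 0.0525 -0.0482]
0 0.79 322 118.0 200.0
   L 123.6 [0.4843 0.3361] 81.2
   S 83.8 [0.4825 0.3436] 77.4
1 0.76 300 317.0 165.0
   L 114.8 [ 0.6506 -0.3081] 164.3
   S 64.0 [ 0.6492 -0.3089] 164.1
2 0.52 252 123.0 166.0
   L 202.2 [0.5934 0.3135] 73.1
   S 147.9 [0.595 0.323] 70.8
shift [ 1.94 13.97  9.94] turn 21.7 curyaw 5.7 q6 56.0
shift [ 1.94 13.97 19.54] turn 21.7 curyaw 5.7 q6 56.0
```

All three stand with whole feet on the plate. Now the last one, the far large vase.

move_arm(
  series="0.6 4.5 3 10 0.2;1.2 9 6 20 0.2;1.9 14 9 21.7 0.2;1.9 14 12 21.7 0.2;1.9 14 16 21.7 0.2;1.9 14 19 21.7 0.2;1.9 14 19.5 21.7 0.2;1.9 14 19.5 21.7 0.2",
  force=20,
)

```text
time_s: 50.8
position: [0.5466, -0.2812, 0.005]
tool_rot: [[0.961, -0.276, 0.001], [-0.276, -0.961, -0.001], [0.001, 0.0, -1.0]]
ft_force: [0.0, -0.1, -0.2]
grip_width: 0.0515
gripper_force: 0.0
```

move_arm(
  series="0 0 0 0 -1;0 0 0 0 -1;0 0 0 0 -1;0 0 0 0 -1;0 0 -2 0 -1;0 0 -4 0 -1;0 0 -6 0 -1;0 0 -8 0 -1",
)

```text
time_s: 51.8
position: [0.546, -0.2808, 0.0846]
tool_rot: [[0.961, -0.277, -0.0], [-0.277, -0.961, 0.001], [-0.001, -0.0, -1.0]]
ft_force: [-0.2, 0.1, -1.9]
grip_width: 0.0255
gripper_force: 19.7
```

move_arm(
  series="0 0 -2 0 -1;0 0 -4 0 -1;0 0 -9 0 -1;0 0 -9 0 -1",
)

```text
time_s: 52.3
position: [0.5473, -0.2818, 0.1777]
tool_rot: [[0.961, -0.277, 0.005], [-0.276, -0.961, -0.004], [0.006, 0.003, -1.0]]
ft_force: [0.1, 0.3, -1.9]
grip_width: 0.0253
gripper_force: 19.9
```

```bash
python3 -c "
from h import *
s=observe();print(s['ft_force'],s['grip_width'])
goto(.54,.10,.18,85.6)"
```

```text
[ 0.06198432  0.33423007 -1.85758   ] 0.025291032159702718
shift [-11.25 -36.49  -0.39] turn 78.3 curyaw -16.1 q6 67.8
```

move_arm(
  series="-1.2 -4 0 -10 -1;-2.4 -8 0 -20 -1;-3.6 -12 0 -30 -1;-5 -17 0 -40 -1;-7 -22 0 -50 -1;-8.5 -27 0 -60 -1;-10 -32 0 -70 -1;-11.2 -36.5 0 -80 -1",
)

```text
time_s: 53.3
position: [0.5386, 0.1026, 0.1731]
tool_rot: [[0.434, 0.901, -0.002], [0.901, -0.434, 0.0], [-0.001, -0.002, -1.0]]
ft_force: [0.4, -0.1, -1.8]
grip_width: 0.0256
gripper_force: 20.0
```

move_arm(
  series="0 0 0 -10 -1;0 0 0 -21.7 -1;0 0 0 -21.7 -1;0 0 0 -21.7 -1",
)

```text
time_s: 53.8
position: [0.5392, 0.1007, 0.1737]
tool_rot: [[0.079, 0.997, -0.001], [0.997, -0.079, 0.0], [0.0, -0.001, -1.0]]
ft_force: [-0.3, -0.3, -2.5]
grip_width: 0.0254
gripper_force: 20.2
```

```bash
python3 -c "
from h import *
tilt(.022,.068,.112)
goto(.54,.115,.095,85.6);goto(.545,.1895,.103,85.6)"
```

```text
[0.5392 0.1007 0.1737] [-0.3 -0.3 -2.5] 0.0254
0.97 514 364 401 179 201
0.94 768 131 163 281 320
0.82 562 142 165 230 262
0.75 688 333 375 213 234
0.73 648 109 136 252 285
0.64 675 197 222 198 240
30 [169. 205.] [207. 241.]
40 [173. 207.] [209. 241.]
50 [177. 208.] [212. 241.]
60 [182. 206.] [214. 241.]
70 [188. 205.] [217. 240.]
80 [193. 203.] [219. 238.]
90 [196. 200.] [223. 236.]
100 [199. 198.] [228. 232.]
shift [ 1.45 -0.05  7.9 ] turn -0.1 curyaw 85.5 q6 2.7
shift [ 8.91 -0.14  7.1 ] turn -0.1 curyaw 85.5 q6 2.7
```

It already hangs at about 85°, so no wall push is needed. I carry it straight to the last quadrant.

move_arm(
  series="0 0 -1 0 -1;0 0 -3 0 -1;2 -1 -3 0 -1;5 -2.5 -3 0 -1;8 -4 -3 0 -1;11 -5.5 -3 0 -1;13.5 -7 -3 0 -1;14.6 -7.4 -3 0 -1",
  force=80,
)

```text
time_s: 54.9
position: [0.4763, 0.253, 0.205]
tool_rot: [[0.075, 0.997, 0.001], [0.997, -0.075, 0.0], [0.0, 0.001, -1.0]]
ft_force: [0.3, -0.1, -2.6]
grip_width: 0.0218
gripper_force: 78.5
```

```bash
python3 -c "
from h import *
tilt(.022,.068,.112,range(70,120,10))
p=loc(BOX,-.065,-.05,.1455);goto(*p,85.6)"
```

```text
[0.4763 0.253  0.205 ] [ 0.3 -0.1 -2.6] 0.0218
0.94 815 163 192 247 290
0.82 574 109 136 253 283
0.77 560 143 165 230 263
0.6 751 133 162 281 319
70 [153. 250.] [185. 291.]
80 [160. 247.] [188. 288.]
90 [162. 245.] [194. 284.]
100 [165. 242.] [200. 280.]
110 [168. 239.] [206. 274.]
shift [0.02 0.05 5.92] turn 0.1 curyaw 85.7 q6 19.6
```

move_arm(
  series="0 0 2 0 -1;0 0 4 0 -1;0 0 5 0 -1;0 0 5.4 0 -1;0 0 5.7 0 -1;0 0 5.9 0 -1;0 0 6 0 -1",
)

```text
time_s: 55.88
position: [0.4792, 0.2527, 0.1492]
tool_rot: [[0.076, 0.997, 0.009], [0.997, -0.076, 0.003], [0.004, 0.009, -1.0]]
ft_force: [-5.0, 0.8, 31.2]
grip_width: 0.0224
gripper_force: 79.9
```

Contact. I release and retreat upward.

move_arm(
  series="0 0 -0.4 0 -1;0 0 -0.4 0 -0.2;0 0 -0.4 0 -0.1;0 0 -0.4 0 -0.1;0 0 -4 0 0;0 0 -8 0 0;0 0 -11 0 0",
)

```text
time_s: 56.75
position: [0.477, 0.252, 0.2558]
tool_rot: [[0.076, 0.997, 0.001], [0.997, -0.076, 0.0], [0.0, 0.001, -1.0]]
ft_force: [0.1, 0.4, -0.5]
grip_width: 0.043
gripper_force: 0.0
```

```bash
python3 -c "
from h import *
goto(.40,-.16,.25,-4.4)"
```

```text
shift [-41.67  -4.55   0.56] turn -90.0 curyaw 85.6 q6 19.6
```

move_arm(
  series="-5 -0.5 0 10 0;-10 -1 0 20 0;-16 -1.6 0 30 0;-22 -2.3 0 40 0;-28 -3 0 50 0;-34 -3.7 0 60 0;-39 -4.3 0 60 -1;-42 -4.5 0 60 -1",
)

```text
time_s: 57.75
position: [0.3994, -0.1656, 0.2542]
tool_rot: [[0.903, 0.431, -0.0], [0.431, -0.903, -0.0], [-0.0, 0.0, -1.0]]
ft_force: [1.2, -0.0, -0.8]
grip_width: 0.0068
gripper_force: 0.0
```

```bash
python3 - <<'E'
from h import *
print(observe()['position'])
fitup('S',.60,.335); fitup('L',.488,.348);fitup('S',.594,.245);fitup("L",.478,.2525)
for c in("top","side"):
    d=cam(c); im=d["pixels"]
    for t in("switch_base","switch_tip"): print(c,t,[(np.round(r["point"],3).tolist(),round(r["score"],2)) for r in spotter.mark_of(t,c)][:3])
    if c=="top": a=cv2.resize(im[170:230,330:400],(466,400),interpolation=cv2.INTER_CUBIC)
    else: b=cv2.resize(im[110:180,310:370],(334,400),interpolation=cv2.INTER_CUBIC)
cv2.imwrite("pics/sw.png",np.hstack([a,b]))
E
```

```text
[ 0.3993648  -0.16559232  0.25422371]
S top [0.6   0.335] 1.0 res 60.7 231 local [0.051  0.0416]
S side [0.6006 0.3357] 16.1 res 66.6 587 local [0.0515 0.0422]
L top [0.4876 0.3484] -8.6 res 22.8 325 local [-0.0621  0.0463]
L side [0.4897 0.3463] -5.9 res 42.1 746 local [-0.0599  0.0443]
S top [0.5929 0.2472] 26.6 res 22.3 263 local [ 0.0506 -0.0466]
S side [0.593  0.2452] 34.3 res 44.3 557 local [ 0.0509 -0.0485]
L top [0.4595 0.2675] 7.5 res 27.4 297 local [-0.0839 -0.0365]
L side [0.4619 0.2649] 1.0 res 88.4 680 local [-0.0813 -0.0389]
top switch_base [([0.497, -0.465, 0.003], 0.81)]
top switch_tip [([0.473, -0.444, 0.093], 0.6)]
side switch_base [([0.545, 0.298, 0.044], 0.61), ([0.456, 0.269, 0.053], 0.33)]
side switch_tip []
```

View pics/sw.png

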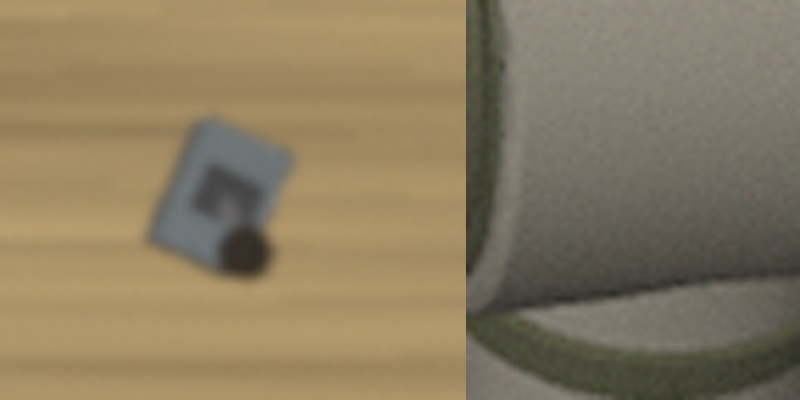

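The last large vase stands at local (-0.082,-0.038), whole foot on the plate and clear of the pin. In the switch crop the knob is at (245,252) and the block's axis points up-right of the knob's lean. I'll compute the push line.

```bash
python3 - <<'E'
from h import *
d=cam("top"); f=lambda x,y:((x/6.66)+330-.5*0,(y/6.66)+170)
k=unproj(d,[f(245,252)],.092)[0]; c=unproj(d,[f(205,118),f(293,155),f(150,240)],.025)
b=(c[1]+c[2])/2; print(k,c,b)
v=c[0]-c[2]; print(np.linalg.norm(v),np.linalg.norm(c[1]-c[0]),np.degrees(np.arctan2(v[1],v[0])))
w=b-k; print("knob->base",w,np.degrees(np.arctan2(w[1],w[0])))
yaw=-26; a=np.radians(yaw); u=np.array([np.cos(a),np.sin(a)])
P=np.array([.497,-.463])
for s in(-.085,.018): print(P+s*u); goto(*(P+s*u),.15,yaw); 
goto(*(P-.085*u),.08,yaw)
E
```

```text
[ 0.46722442 -0.4437151   0.092     ] [[ 0.53659294 -0.44619469  0.025     ]
 [ 0.51790615 -0.49101677  0.025     ]
 [ 0.47424976 -0.41731798  0.025     ]] [ 0.49607795 -0.45416738  0.025     ]
0.06870616162851191 0.04856146095282877 -24.85307457156468
knob->base [ 0.02885353 -0.01045228 -0.067     ] -19.913072367660128
[ 0.42060251 -0.42573845]
shift [-9.49 24.54 10.43] turn 51.6 curyaw 25.6 q6 26.4
[ 0.51317829 -0.47089068]
shift [-3.1  32.62 10.43] turn 51.6 curyaw 25.6 q6 26.4
shift [-9.49 24.54 17.43] turn 51.6 curyaw 25.6 q6 26.4
```

move_arm(
  series="-2 5 2 10 -1;-4 10 4 20 -1;-6 15 6 30 -1;-8 20 8 40 -1;-9.5 24.5 10 51.6 -1;-9.5 24.5 10.5 51.6 -1;-9.5 24.5 14 51.6 -1;-9.5 24.5 17.3 51.6 -1",
)

```text
time_s: 59.9
position: [0.4205, -0.4246, 0.0809]
tool_rot: [[0.9, -0.436, 0.0], [-0.436, -0.9, -0.0], [0.001, 0.0, -1.0]]
ft_force: [-0.4, 0.6, -0.8]
grip_width: 0.0002
gripper_force: 0.0
```

```bash
python3 - <<'E'
from h import *
print(observe()["position"]); u=np.array([np.cos(np.radians(-25)),np.sin(np.radians(-25))]); P=np.array([.499,-.459])
goto(*(P-.085*u),.08,-25); goto(*(P+.018*u),.08,-25)
E
```

```text
[ 0.42051556 -0.4246468   0.08090139]
shift [ 0.06 -0.2   0.09] turn -0.9 curyaw -25.9 q6 59.2
shift [10.36 -0.36  0.1 ] turn -0.9 curyaw -25.9 q6 59.2
```

move_arm(
  series="1.5 -0.2 0 0 -1;3 -0.2 0 0 -1;4.5 -0.2 0 0 -1;6 -0.2 0 0 -1;7.5 -0.2 0 0 -1;9 -0.2 0 0 -1;10 -0.3 0 0 -1;10.4 -0.3 0 0 -1",
)

```text
time_s: 60.9
position: [0.5119, -0.4658, 0.0812]
tool_rot: [[0.9, -0.437, -0.01], [-0.437, -0.9, 0.007], [-0.012, -0.001, -1.0]]
ft_force: [-28.2, 14.5, 12.5]
grip_width: -0.0
gripper_force: 15.6
```

move_arm(
  series="0.2 0 0 0 -1;0.5 0 0 0 -1;0.5 0 0 0 -1",
)

```text
time_s: 61.28
position: [0.5122, -0.4659, 0.0811]
tool_rot: [[0.899, -0.437, -0.019], [-0.437, -0.899, 0.013], [-0.023, -0.003, -1.0]]
ft_force: [-40.2, 20.8, 19.4]
grip_width: 0.0005
gripper_force: 22.6
```

move_arm(
  series="-3 0 0 0 -1;-8 0 0 0 -1;-10 0 -6 0 -1;-12 0 -12 0 -1;-12 0 -12 0 -1",
)

```text
time_s: 61.9
position: [0.4121, -0.4184, 0.2067]
tool_rot: [[0.899, -0.437, 0.005], [-0.437, -0.899, -0.008], [0.008, 0.005, -1.0]]
ft_force: [-0.4, -0.6, -0.4]
grip_width: 0.0001
gripper_force: 0.0
```

```bash
python3 - <<'E'
from h import *
s=observe(); print(s['position'],s["ft_force"])
print([(np.round(r["point"],3).tolist(),round(r["score"],2)) for c in("top","side") for r in (cam(c),spotter.mark_of("switch_tip",c))[1][:2]])
fitup('S',.60,.335); fitup('L',.488,.348);fitup('S',.594,.245);fitup("L",.461,.266)
d=cam("side"); m=masks("plate","side")[0][1]; h=m.copy(); cv2.fillConvexPoly(h,cv2.convexHull(np.vstack(cv2.findContours(m,0,1)[0])),1)
print(fitslab(d,h,BOX,.045,.051))
d=cam("top"); g=d["pixels"][185:215,350:385].max(2); ys,xs=np.nonzero(g<65); print(len(xs),unproj(d,[(xs.mean()+350,ys.mean()+185)],.092))
E
```

```text
[ 0.41209709 -0.41839325  0.2067157 ] [-0.36559586 -0.59998519 -0.35849307]
[([0.539, -0.476, 0.093], 0.45)]
S top [0.5979 0.3365] 22.4 res 18.3 307 local [0.0488 0.0428]
S side [0.594  0.2455] -5.8 res 96.6 569 local [ 0.0518 -0.0482]
L top [0.4868 0.3481] -6.1 res 30.4 360 local [-0.0629  0.0459]
L side [0.4887 0.3471] -7.0 res 50.2 738 local [-0.061  0.045]
S top [0.5913 0.2468] 11.3 res 51.5 215 local [ 0.049 -0.047]
S side [ 1.0565 -1.4154] -86.3 res 624.0 624 local [ 0.6404 -1.6687]
L top [0.46  0.267] 11.9 res 22.9 303 local [-0.0834 -0.037 ]
L side [0.462  0.2648] 13.1 res 42.0 741 local [-0.0813 -0.039 ]
(array([ 0.5441122 ,  0.29815301, -0.0796291 ]), np.float64(347.8392156862745))
24 [[ 0.53325116 -0.47109769  0.092     ]]
```

```bash
python3 -c "
from rig import order
print(order.close_job())"
```

```text
the job is handed in; nothing more can be done
None
```

The job is handed in: the cover is seated on both pins, all four black vases stand mouth up with their whole feet on it, and the lever is at its far stop. One risk: the lever push peaked at about 45 N at the fingertips, above the 40 N limit if that limit counts the fingers.

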